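Clip a slide carrier into the slanted drying rack

ROBOT

A 6-joint arm with a two-finger parallel gripper is mounted at the origin on a cart in front of the work surface, level with it; the furniture and walls round the work are solid. World frame = base frame: x ahead of the robot, y to its left, z up, the work surface at z = 0. Lengths are in m, angles in rad, forces in N, time in s.
With the tool pointing down it reaches from about 0.325 to 0.75 m from the base axis. Payload 7.6 kg.
Tool frame: the origin (TCP) lies at the very end of the fingers, on their centre line; the grasp point (between the pads) lies 19 mm behind it; x points along the fingers, z is the direction in which the jaws open and shut, and the axes are right-handed (so a half turn about x gives the same grasp; the last joint's range is limited). The gripper opens to 85 mm and grips with 20 to 120 N. Pads are 22 mm wide; open, the fingers measure 114 mm over their backs; the gripper's body (76 mm by 85 mm) begins 54 mm behind the grasp point. The pads swing forward as they close: fully open they stand 13 mm farther back than shut.
Start: joints at [1.203, 0.052, 1.401, -0, 1.689, -0.07], TCP at [0.154, 0.502, 0.231] pointing down, gripper open.
Joint ranges: [-2.9, 2.9], [-0.91, 2.17], [0.12, 2.37], [-1.06, 4.2], [0.26, 2.73], [-2.93, 2.93]. Speed limits (rad/s): [2.57, 2.57, 3.01, 3.14, 3.14, 3.14].

INTERFACE

Orientations are given as a unit quaternion [w, x, y, z].
In Python, from plant import env, viewer gives the robot as it stands.
- The arm moves only by the tool apply_moves, never from a script. Its argument "increments" is a list of rows, each an object of numbers: "x", "y", "z": the shift along the tool's x, y, z in m; "wx", "wy", "wz": the turn, a rotation vector about the tool's x, y, z in degrees. A call has 1 to 12 rows; each row shifts and turns the pose as measured when the row begins, along the tool's axes as they then stand; what a row does not reach is not made up. A row lasts 1/10 s, in which the tool goes at most 50 mm and 8.59 degrees, less where a joint would pass 70% of its speed; a pose out of reach is approached as far as the arm can. A call with a gripper value outside its range is refused whole. "jaw" is the closure in counts, from 0 (fully open) to 255 (shut), set as the call begins (left out, the last holds). The fingers move at their own pace and stop on an object; "newtons" is the grip in N (left out, the last holds). Time passes only in rows, so rows that do not move let the fingers close. It gives the time, the measured TCP pose, the force and the opening at its end, in the units of the state.
- env.get_obs(): the state, without advancing time (a new reading comes with each control period).
- viewer.snapshot(name): name is "side" or "top"; returns a dict with "color" (400x640x3 uint8, red, green, blue), "depth" (400x640 float32, m along the optical axis (not along the pixel's ray), 0 where there is no reading), "fx", "fy", "cx", "cy" (pixels), "extrinsics" (4x4, takes a point from world to camera coordinates). Camera axes: x right, y down, z forward; pixel columns grow to the right and rows downward; lengths in m; the calibration is good to about 2 mm. A picture is of the moment at which its call begins.
- env.sign_off(): hands the job in, once; it reports no verdict.
The state is a dict: "clock": time; "joint_positions": joint angles; "joint_velocities": joint speeds; "joint_torque": joint torques, N m; "position": TCP position; "orientation": TCP orientation; "contact_force": force on the tool from outside, world axes, zero at the start; "moment": the same for the moment, N m; "finger_gap": opening from 0.0 (shut) to 1.0 (fully open).
Only numpy, scipy, OpenCV 4.12 (cv2) and the standard library are available. Lean on these libraries where they do the work, as an engineer would, in place of code of your own. Each camera call takes 0.05 s, during which the arm holds its last target.

TASK

Take the wider of the two slide carriers out of its grooved block and push it, grip tab up, into the empty front slot of the slanted drying rack until it sits fully home on the stop and both roller clips have snapped into its edge notches, then let go. The stop is set at a different depth each time, so feel for it and push firmly but gently, without forcing the carrier against the rack. Leave the narrow carrier and the petri dish where they are.

Things in the scene. Friction and masses are not known exactly. Their poses are not given: they have to be found in the camera images.
- wide_mid (a point): Centre of the wide slide carrier, a stiff grey plate 120 mm wide (its y), 120 mm high (its z), 8 mm thick (its x), 0.2 kg: a body 100 mm high with a centred grip tab on top, 60 wide, 20 high, also 8 thick. This point is 60 mm above the bottom edge, 60 mm below the tab's top. Bare faces to grip on the top 30 mm. Same from front and back.
- wide_carrier: The wide carrier, origin at the middle of its bottom edge. Each side edge has a notch 6 mm deep, 27 to 43 mm above the bottom; bottom corners chamfered 6 mm. Starts upright in the groove (28 mm deep, 10.4 mm wide) of a white block, bottom 8 mm above the worktop: lift straight up over 30 mm to free it.
- narrow_mid (a point): Centre of the narrow slide carrier: like the wide one but only 90 mm wide; stands in a block of the same kind. Not to be used; leave it standing.
- slot: Empty front slot. Its z axis is the way out, leaning 30 degrees from vertical towards the robot's side: a carrier goes in along -z. y runs across the slot (carrier's width), x through the carrier's thickness. Origin mid-slot at the deepest stop setting: a carrier's bottom edge comes to rest at z = 0 to 18 mm, wherever the stop is set.
- slot_mouth (a point): Middle of the front slot's mouth, at z = 96 mm of the slot frame. Below it two side rails, flared over the top 18 mm (about 5 mm more each side), guide the carrier's side edges with 1.5 mm clearance to each face and 2 mm to each edge. The 98 mm between the rails is open.
- rack: The whole grey slanted rack, fixed to the worktop, turned about the vertical; base plate 190 x 190 mm. Origin on the worktop 52 mm under the slot's origin. A second carrier is fixed in its rear slot, 62 mm along the slot's +x, tab top at z = 116 mm of the slot frame.
- clip_left (a joint): Left sprung roller clip of the front slot (slot's +y side), m: 0 = fully out (slot free, or roller in the notch), 0.001 to 0.006 = pressed aside by the carrier's edge. Rollers are 16 mm across, sit 35 mm above the stop and reach 3 mm over the edge. Passing both takes about 7 to 14 N along the slot; then the solid stop is met.
- clip_right (a joint): The same for the right clip (slot's -y side).
- petri: Petri dish, 60 mm across and 16 mm high, origin under its centre; leave it.

How it is judged:
By the outcome, as a careful person would: the job done as asked, in the order asked, and still so for the second after the job is handed in, with the robot touching nothing.
It also fails if it takes over 35 s, if anything falls off the work surface, if the arm or the gripper's body presses on something with over 40 N, if the wrist force passes 120 N, or if a joint passes its speed limit or range.

## Working session

There is one attempt and no reset: what is moved stays moved. The work goes in short steps, Python scripts to look and compute and a tool call to move; the robot and the scene stay as the last step left them, time stands still between calls to the robot, and variables do not carry over. Pictures are saved under pics/ and viewed, and the job is handed in when it is done.

Besides the shell and the picture viewer there is one more tool, called after "Request:" by a JSON object that holds its "name" and its "arguments". apply_moves: Moves the arm, as the interface text tells. Its arguments: {"type":"object","properties":{"increments":{"type":"array","items":{"type":"object","properties":{"x":{"type":"number"},"y":{"type":"number"},"z":{"type":"number"},"wx":{"type":"number"},"wy":{"type":"number"},"wz":{"type":"number"}}}},"jaw":{"type":"number"},"newtons":{"type":"number"}},"required":["increments"]}

```bash
ls -la; mkdir -p pics; python3 - <<'E'
from plant import env, viewer
import cv2, numpy as np
print(env.get_obs())
for n in ("side","top"):
    s=viewer.snapshot(n)
    cv2.imwrite(f"pics/{n}0.png", s["color"][:,:,::-1])
    np.savez(f"pics/{n}0.npz", **s)
    print(n,s["fx"],s["fy"],s["cx"],s["cy"],s["extrinsics"])
E
```

```text
total 12
drwxr-xr-x  3 agent agent 4096 Dec  7 13:18 .
drwxr-xr-x 23 root  root  4096 Dec  7 13:18 ..
drwxr-xr-x  2 agent agent 4096 Dec  7 13:18 pics
{'clock': 0.0, 'joint_positions': array([ 1.20269548e+00,  5.28624375e-02,  1.40175198e+00, -1.41282856e-06,
        1.68856617e+00, -7.03003165e-02]), 'joint_velocities': array([ 0.00057657,  0.0014426 , -0.00170425,  0.00128497, -0.00346308,
       -0.00011329]), 'joint_torque': array([-8.82071545e-04, -3.81655204e+01, -3.60191631e+01, -8.44428178e-05,
        6.07203576e-03,  5.31018190e-05]), 'position': array([0.15391527, 0.50161847, 0.23044522]), 'orientation': array([ 0.56816905, -0.42059348,  0.56911614,  0.41999032]), 'contact_force': array([-0.53990796, -0.14977739, -0.45318655]), 'moment': array([0.02584203, 0.03417727, 0.00818105]), 'finger_gap': 1.0014444114493468}
side 426.00808860120526 426.00808860120526 320.50551433643636 198.67343332867821 [[-0.99723025  0.07239527  0.01705129  0.56230157]
 [ 0.04459431  0.76547041 -0.64192398  0.1682327 ]
 [-0.05952452 -0.63938563 -0.76657867  1.14648287]
 [ 0.          0.          0.          1.        ]]
top 423.0907444754856 423.0907444754856 320.90325789058187 200.70330569196176 [[ 0.02789443 -0.99958175  0.0076303  -0.17351158]
 [-0.99482852 -0.02850594 -0.09748652  0.53481872]
 [ 0.09766326 -0.00487151 -0.99520759  0.95481874]
 [ 0.          0.          0.          1.        ]]
```

View pics/side0.png

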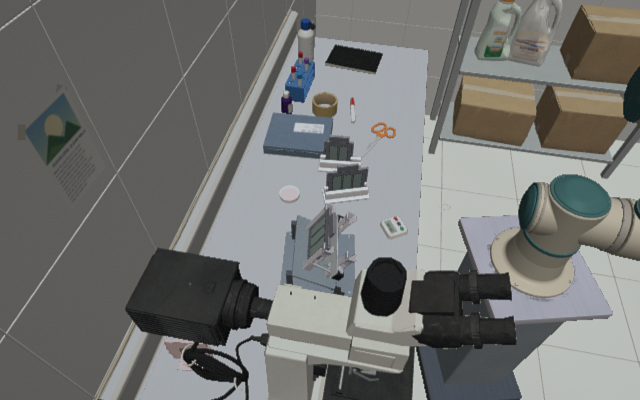

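View pics/top0.png

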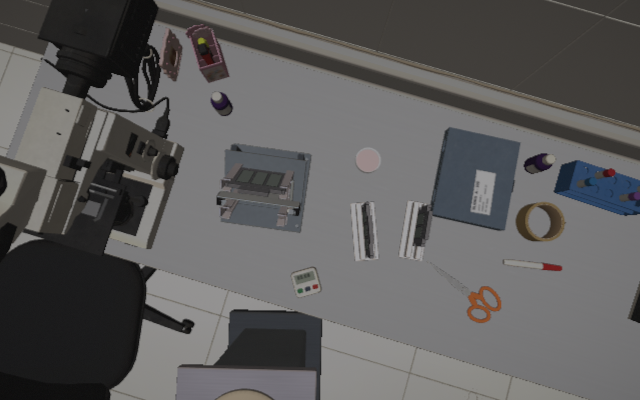

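```bash
python3 - <<'E'
import cv2, numpy as np
t=cv2.imread("pics/top0.png"); s=cv2.imread("pics/side0.png")
cv2.imwrite("pics/t_car.png",cv2.resize(t[190:275,335:445],None,fx=7,fy=7,interpolation=cv2.INTER_CUBIC))
cv2.imwrite("pics/t_rack.png",cv2.resize(t[135:240,205:325],None,fx=5.7,fy=5.7,interpolation=cv2.INTER_CUBIC))
cv2.imwrite("pics/s_all.png",cv2.resize(s[125:210,270:400],None,fx=6,fy=6,interpolation=cv2.INTER_CUBIC))
cv2.imwrite("pics/s_rack.png",cv2.resize(s[190:300,270:380],None,fx=5.4,fy=5.4,interpolation=cv2.INTER_CUBIC))
E
```

```text
(no output)
```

View pics/t_car.png

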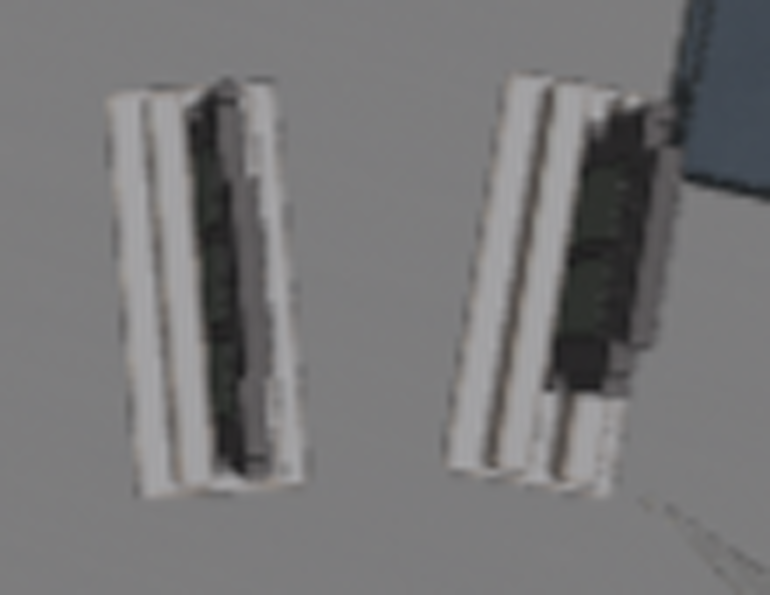

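View pics/t_rack.png

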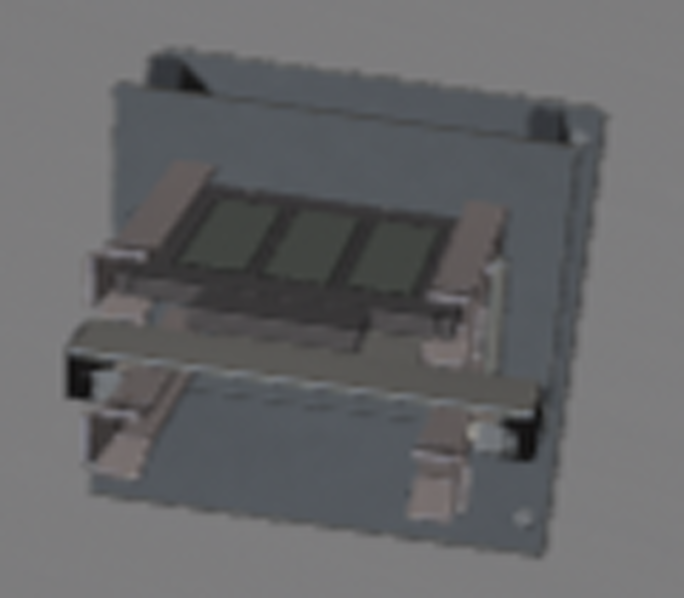

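View pics/s_all.png

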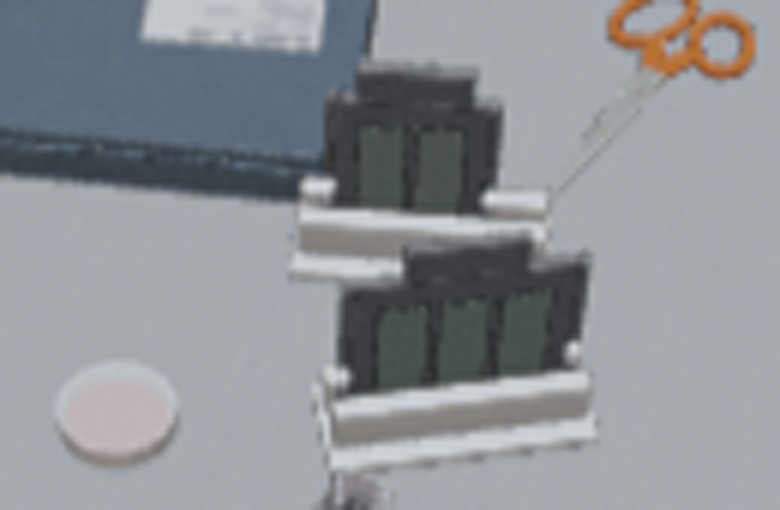

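View pics/s_rack.png

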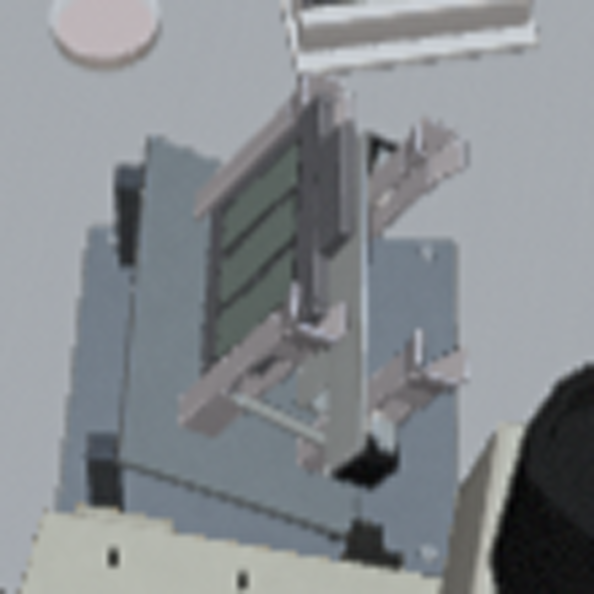

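```bash
cat > h.py <<'E'
import numpy as np, cv2
from scipy.spatial.transform import Rotation as R
def load(n): 
    d=np.load(n); return {k:d[k] for k in d.files}
def cloud(s):
    H,W=s["depth"].shape; u,v=np.meshgrid(np.arange(W),np.arange(H))
    z=s["depth"].astype(float)
    p=np.stack([(u-s["cx"])/s["fx"]*z,(v-s["cy"])/s["fy"]*z,z],-1)
    E=s["extrinsics"]; return (p-E[:3,3])@E[:3,:3]
def ray(s,u,v):
    E=s["extrinsics"]; o=-E[:3,:3].T@E[:3,3]
    d=E[:3,:3].T@np.array([(u-s["cx"])/s["fx"],(v-s["cy"])/s["fy"],1.]); return o,d
def onz(s,u,v,z):
    o,d=ray(s,u,v); return o+d*(z-o[2])/d[2]
def proj(s,p):
    E=s["extrinsics"]; c=E[:3,:3]@np.asarray(p)+E[:3,3]; return s["fx"]*c[0]/c[2]+s["cx"],s["fy"]*c[1]/c[2]+s["cy"]
def grab(tag):
    from plant import viewer
    o={}
    for n in ("side","top"):
        s=viewer.snapshot(n); np.savez(f"pics/{n}{tag}.npz",**s); cv2.imwrite(f"pics/{n}{tag}.png",s["color"][:,:,::-1]); o[n]=s
    return o
def axes(o): # tool axes columns
    q=o["orientation"]; return R.from_quat([q[1],q[2],q[3],q[0]]).as_matrix()
E
python3 - <<'E'
from h import *
np.set_printoptions(precision=4,suppress=True,linewidth=160)
from plant import env
print(axes(env.get_obs()))
for n in("top","side"):
    s=load(f"pics/{n}0.npz"); P=cloud(s); 
    print(n,"table z med",[np.median(P[r0:r1,c0:c1,2]) for r0,r1,c0,c1 in ([(215,235,320,345),(170,190,400,415)] if n=="top" else [(190,200,305,320),(150,180,370,400)])])
    z=P[...,2]; m=(z>.005)&(z<.3)
    im=np.uint8(np.clip(z/0.2,0,1)*255)
    c=im[135:280,205:445] if n=="top" else im[125:300,270:400]
    f=3.3
    cv2.imwrite(f"pics/{n}_h.png",cv2.resize(cv2.applyColorMap(c,cv2.COLORMAP_JET),None,fx=f,fy=f,interpolation=cv2.INTER_NEAREST))
E
```

```text
[[-0.0005 -0.956   0.2934]
 [-0.0013  0.2934  0.956 ]
 [-1.      0.0001 -0.0014]]
top table z med [np.float64(0.0011732612658589073), np.float64(0.0014831100904677914)]
side table z med [np.float64(0.0007763106551464792), np.float64(0.0009704471093310048)]
```

View pics/top_h.png

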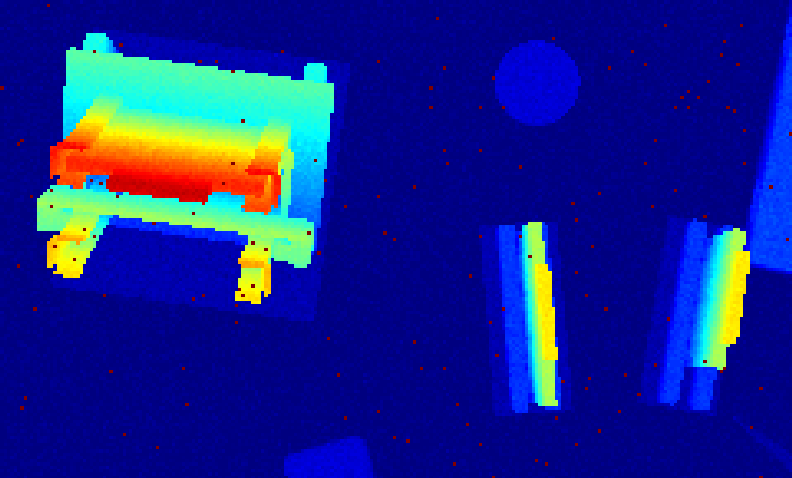

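View pics/side_h.png

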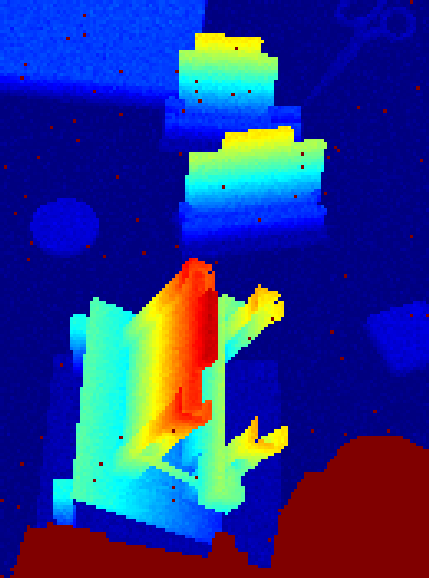

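```bash
python3 - <<'E'
from h import *
np.set_printoptions(precision=4,suppress=True,linewidth=160)
def fit(P):
    c=np.median(P,0)
    k=np.ones(len(P),bool)
    for _ in range(6):
        c=P[k].mean(0); n=np.linalg.svd(P[k]-c,full_matrices=False)[2][2]; d=(P-c)@n; k=abs(d)<max(.0015,2*np.std(d[k]))
    if n[2]<0:n=-n
    return c,n,k.sum(),np.std(d[k])
# rear carrier face: top crop roi (crop factor 5.7 from 205,135)
T=load("pics/top0.npz");S=load("pics/side0.npz");PT=cloud(T);PS=cloud(S)
def poly(s,pts,off,f):
    m=np.zeros(s["depth"].shape,np.uint8); cv2.fillPoly(m,[np.int32(np.round(np.array(pts)/f+np.array(off)))],1); return m>0
mt=poly(T,[(215,200),(440,225),(420,290),(185,260)],(205,135),5.7)
ms=poly(S,[(225,210),(300,150),(290,280),(215,340)],(270,190),5.4)
for nm,P,m in(("T",PT,mt),("S",PS,ms)):
    c,n,k,sd=fit(P[m]); print(nm,c,n,k,sd,"tilt from horiz deg",np.degrees(np.arcsin(n[2])),"yaw",np.degrees(np.arctan2(n[1],n[0])))
# wide carrier face from side
mw=poly(S,[(350,300),(575,275),(565,345),(355,380)],(270,125),6)
c,n,k,sd=fit(PS[mw]); print("wide S",c,n,k,sd,"yaw",np.degrees(np.arctan2(n[1],n[0])))
# high pts
for nm,P,box in(("T",PT,(190,275,340,390)),("S",PS,(150,205,315,375))):
    q=P[box[0]:box[1],box[2]:box[3]].reshape(-1,3); q=q[(q[:,2]>.108)&(q[:,2]<.15)]; print(nm,"tab pts",len(q),q.min(0),q.max(0),np.median(q,0))
    q=P[box[0]:box[1],box[2]:box[3]].reshape(-1,3); q=q[(q[:,2]>.09)&(q[:,2]<.15)]; print(nm,"body pts",len(q),q.min(0),q.max(0),np.median(q,0))
E
```

```text
T [ 0.5744 -0.03    0.1266] [ 0.8612 -0.0962  0.4991] 526 0.000617953087414016 tilt from horiz deg 29.93787776151631 yaw -6.376449797063957
S [ 0.5704 -0.0282  0.1293] [ 0.8597 -0.0968  0.5016] 326 0.0006544898579232107 tilt from horiz deg 30.102951586060748 yaw -6.422097504227423
wide S [ 0.4721 -0.259   0.0744] [ 0.1013 -0.9948  0.0061] 424 0.001164941889407538 yaw -84.18741902003794
T tab pts 212 [ 0.4157 -0.2706  0.1081] [ 0.5315 -0.2516  0.1336] [ 0.4737 -0.2605  0.1265]
T body pts 313 [ 0.4154 -0.2706  0.0903] [ 0.5315 -0.2515  0.1336] [ 0.4723 -0.2597  0.1105]
S tab pts 184 [ 0.4113 -0.2717  0.1081] [ 0.5294 -0.2504  0.1321] [ 0.4705 -0.2606  0.1193]
S body pts 376 [ 0.4113 -0.2719  0.09  ] [ 0.5294 -0.2504  0.1321] [ 0.4707 -0.2602  0.1077]
```

```bash
cat >> h.py <<'E'
yaw=np.radians(-6.4)
a=np.radians(30)
Xs=np.array([np.cos(a)*np.cos(yaw),np.cos(a)*np.sin(yaw),np.sin(a)])
Zs=np.array([-np.sin(a)*np.cos(yaw),-np.sin(a)*np.sin(yaw),np.cos(a)])
Ys=np.cross(Zs,Xs); Rs=np.stack([Xs,Ys,Zs],1)
E
python3 - <<'E'
from h import *
np.set_printoptions(precision=4,suppress=True,linewidth=160)
for n,b in(("top",(135,240,205,325)),("side",(190,300,270,380))):
    s=load(f"pics/{n}0.npz");P=cloud(s)[b[0]:b[1],b[2]:b[3]]
    q=P@Rs; z=P[...,2]
    v=(z>.01)&(z<.22)
    xs=q[...,0][v]; 
    h,e=np.histogram(xs,np.arange(.44,.64,.004)); print(n,[(round(a,3),int(c)) for a,c in zip(e,h)])
    m=v&(abs(q[...,0]-.5605)<.05)
    face=v&(q[...,2]>-.3)
    # plane
    c=q[v]; 
    sel=c[(c[:,0]>.558-.004)&(c[:,0]<.57)]
    h,e=np.histogram(sel[:,2],np.arange(-.3,-.0,.004)); print([(round(a,3),int(k)) for a,k in zip(e,h) if k])
E
```

```text
top [(np.float64(0.44), 33), (np.float64(0.444), 29), (np.float64(0.448), 32), (np.float64(0.452), 31), (np.float64(0.456), 24), (np.float64(0.46), 2), (np.float64(0.464), 17), (np.float64(0.468), 62), (np.float64(0.472), 59), (np.float64(0.476), 7), (np.float64(0.48), 34), (np.float64(0.484), 106), (np.float64(0.488), 115), (np.float64(0.492), 76), (np.float64(0.496), 82), (np.float64(0.5), 176), (np.float64(0.504), 187), (np.float64(0.508), 552), (np.float64(0.512), 24), (np.float64(0.516), 22), (np.float64(0.52), 24), (np.float64(0.524), 23), (np.float64(0.528), 28), (np.float64(0.532), 24), (np.float64(0.536), 29), (np.float64(0.54), 46), (np.float64(0.544), 98), (np.float64(0.548), 77), (np.float64(0.552), 155), (np.float64(0.556), 577), (np.float64(0.56), 797), (np.float64(0.564), 436), (np.float64(0.568), 206), (np.float64(0.572), 185), (np.float64(0.576), 181), (np.float64(0.58), 153), (np.float64(0.584), 142), (np.float64(0.588), 208), (np.float64(0.592), 45), (np.float64(0.596), 20), (np.float64(0.6), 0), (np.float64(0.604), 0), (np.float64(0.608), 0), (np.float64(0.612), 0
[... 2602 characters left out ...]
33), (np.float64(-0.212), 35), (np.float64(-0.208), 38), (np.float64(-0.204), 32), (np.float64(-0.2), 42), (np.float64(-0.196), 41), (np.float64(-0.192), 36), (np.float64(-0.188), 28), (np.float64(-0.184), 35), (np.float64(-0.18), 42), (np.float64(-0.176), 35), (np.float64(-0.172), 41), (np.float64(-0.168), 36), (np.float64(-0.164), 42), (np.float64(-0.16), 32), (np.float64(-0.156), 41), (np.float64(-0.152), 43), (np.float64(-0.148), 40), (np.float64(-0.144), 47), (np.float64(-0.14), 47), (np.float64(-0.136), 47), (np.float64(-0.132), 55), (np.float64(-0.128), 74), (np.float64(-0.124), 17), (np.float64(-0.12), 20), (np.float64(-0.116), 20), (np.float64(-0.112), 24), (np.float64(-0.108), 28)]
```

```bash
python3 - <<'E'
from h import *
import numpy as np
np.set_printoptions(precision=4,suppress=True,linewidth=160)
for n,b in(("top",(135,240,205,325)),("side",(190,300,270,380))):
    s=load(f"pics/{n}0.npz");P=cloud(s)[b[0]:b[1],b[2]:b[3]]
    q=(P@Rs); v=(P[...,2]>.01)&(P[...,2]<.22); q=q[v]
    xf=np.median(q[(q[:,2]<-.14)&(q[:,2]>-.2)&(abs(q[:,0]-.56)<.006),0]); print(n,"face x",xf)
    tab=q[(q[:,2]>-.122)&(abs(q[:,0]-xf+.004)<.012)]
    print("tab", len(tab), np.percentile(tab,[0,2,50,98,100],axis=0))
    # all points scatter
    for nm,(i,j),sel in(("xz",(0,2),slice(None)),("yz",(1,2),slice(None)),("yx",(1,0),slice(None))):
        lo=q.min(0);sc=2500
        w=np.zeros((int((q[:,j].max()-q[:,j].min())*sc)+10,int((q[:,i].max()-q[:,i].min())*sc)+10,3),np.uint8)
        c=cv2.applyColorMap(np.uint8(255*np.clip((q[:,3-i-j]-q[:,3-i-j].min())/np.ptp(q[:,3-i-j]),0,1)),cv2.COLORMAP_JET)[:,0]
        for p,cc in zip(q,c): cv2.circle(w,(int((p[i]-lo[i])*sc)+3,w.shape[0]-4-int((p[j]-lo[j])*sc)),2,cc.tolist(),-1)
        print(nm,lo,w.shape); cv2.imwrite(f"pics/sc_{n}_{nm}.png",w)
E
```

```text
top face x 0.5606757588781357
tab 204 [[ 0.5511  0.0067 -0.122 ]
 [ 0.5527  0.0075 -0.1215]
 [ 0.559   0.0367 -0.1096]
 [ 0.5609  0.0653 -0.1054]
 [ 0.5612  0.0663 -0.1038]]
xz [ 0.4167 -0.0577 -0.3229] (557, 466, 3)
yz [ 0.4167 -0.0577 -0.3229] (557, 473, 3)
yx [ 0.4167 -0.0577 -0.3229] (466, 473, 3)
side face x 0.5587611752886659
tab 138 [[ 0.5496  0.0054 -0.122 ]
 [ 0.5504  0.0065 -0.1213]
 [ 0.557   0.0395 -0.1089]
 [ 0.5588  0.0656 -0.1051]
 [ 0.5592  0.0658 -0.1042]]
xz [ 0.3773 -0.2138 -0.336 ] (589, 592, 3)
yz [ 0.3773 -0.2138 -0.336 ] (589, 867, 3)
yx [ 0.3773 -0.2138 -0.336 ] (592, 867, 3)
```

View pics/sc_top_xz.png

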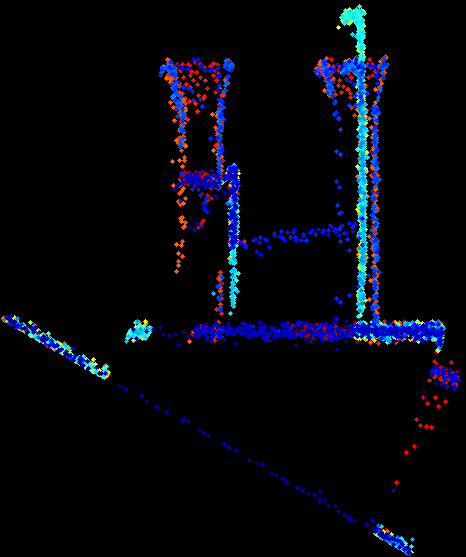

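View pics/sc_top_yx.png

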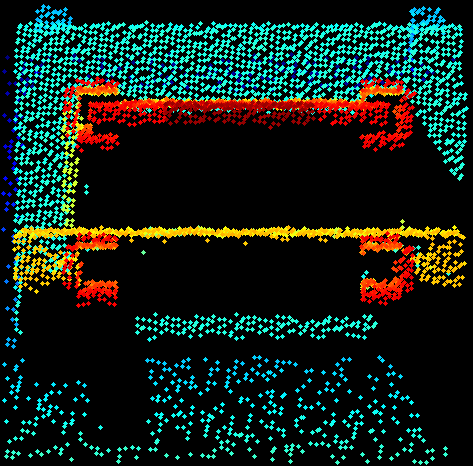

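View pics/sc_side_xz.png

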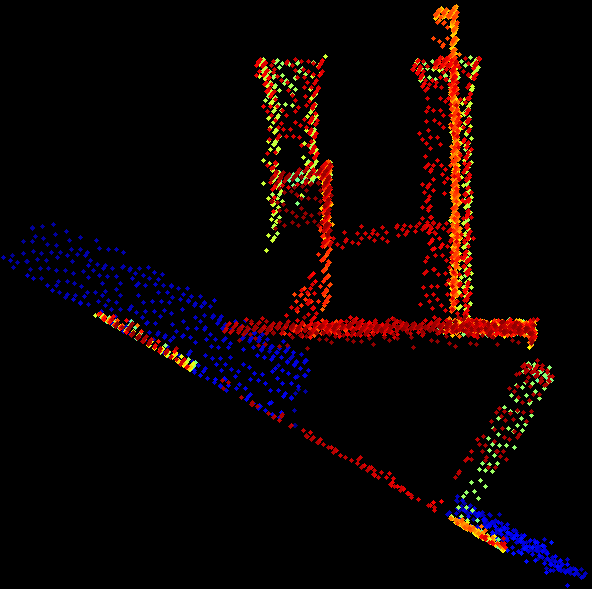

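```bash
python3 - <<'E'
from h import *
np.set_printoptions(precision=4,suppress=True,linewidth=160)
O=Rs@np.array([.4937,.0362,-.2210]); print("O",O,"mouth",O+.096*Zs)
n=np.array([.1013,-.9948,0]); n/=np.linalg.norm(n); w=np.array([-n[1],n[0],0])
for nm,b in(("top",(190,275,340,390)),("side",(150,205,315,375))):
    P=cloud(load(f"pics/{nm}0.npz"))[b[0]:b[1],b[2]:b[3]].reshape(-1,3)
    P=P[(P[:,2]>.045)&(P[:,2]<.15)&(P[:,1]<-.24)]
    d=P@n; u=P@w
    f=(P[:,2]<.1); print(nm,"face d",np.median(d[f]), "by z:",[ (z,round(np.median(d[(P[:,2]>z)&(P[:,2]<z+.01)]),4)) for z in (.05,.06,.07,.08,.09,.1,.11)])
    t=P[:,2]>.114; print(" tab u",np.percentile(u[t],[0,2,98,100]),"d",np.percentile(d[t],[0,2,50,98,100]),"z",np.percentile(P[t,2],[50,90,98]))
    t=(P[:,2]>.06)&(P[:,2]<.1); print(" body u",np.percentile(u[t],[0,1,2,98,99,100]))
    # yaw by fit
    A=np.polyfit(P[f,0],P[f,1],1); print(" yaw slope deg",np.degrees(np.arctan(A[0])))
E
```

```text
O [ 0.5387 -0.024   0.0555] mouth [ 0.491  -0.0187  0.1386]
top face d 0.3034807075832222 by z: [(0.05, np.float64(0.3034)), (0.06, np.float64(0.3034)), (0.07, np.float64(0.3032)), (0.08, np.float64(0.3035)), (0.09, np.float64(0.3038)), (0.1, np.float64(0.3062)), (0.11, np.float64(0.3064))]
 tab u [0.4157 0.4161 0.4737 0.4744] d [0.3036 0.3039 0.3071 0.3119 0.312 ] z [0.1283 0.1303 0.1313]
 body u [0.386  0.3877 0.3889 0.5014 0.5025 0.5046]
 yaw slope deg 5.763949321967781
side face d 0.3064064795929148 by z: [(0.05, np.float64(0.3075)), (0.06, np.float64(0.3073)), (0.07, np.float64(0.3069)), (0.08, np.float64(0.3054)), (0.09, np.float64(0.3058)), (0.1, np.float64(0.3064)), (0.11, np.float64(0.3061))]
 tab u [0.412  0.4133 0.4711 0.4719] d [0.3029 0.3031 0.3068 0.3132 0.3152] z [0.1242 0.1301 0.131 ]
 body u [0.3809 0.3835 0.3858 0.4999 0.5012 0.5022]
 yaw slope deg -9.898492479454216
```

```bash
python3 - <<'E'
from h import *
np.set_printoptions(precision=2,suppress=True,linewidth=200)
Q=[]
for nm in("top","side"):
    s=load(f"pics/{nm}0.npz");P=cloud(s)[s["depth"]>.05]; Q.append(P)
Q=np.concatenate(Q)
xs=np.arange(0,.8,.05); ys=np.arange(.6,-.5,-.05)
print("cols x",xs)
for y in ys:
    r=[]
    for x in xs:
        k=(abs(Q[:,0]-x-.025)<.025)&(abs(Q[:,1]-y+.025)<.025)&(Q[:,2]>-.2)
        r.append(np.sort(Q[k,2])[-3] if k.sum()>3 else np.nan)
    print("y %.2f"%(y-.025),np.array(r))
E
```

```text
cols x [0.   0.05 0.1  0.15 0.2  0.25 0.3  0.35 0.4  0.45 0.5  0.55 0.6  0.65 0.7  0.75]
y 0.57 [ nan  nan  nan  nan  nan  nan  nan  nan  nan  nan  nan  nan 0.01 0.01 0.01 0.  ]
y 0.52 [nan nan nan nan nan nan nan nan nan nan nan nan nan nan  0.  0.]
y 0.47 [-0.19   nan   nan   nan   nan   nan   nan   nan   nan   nan   nan   nan   nan   nan   nan  0.  ]
y 0.42 [-0.18   nan   nan   nan   nan   nan   nan   nan   nan   nan   nan   nan   nan   nan   nan  0.01]
y 0.37 [ nan  nan  nan  nan  nan  nan  nan 0.49 0.48 0.46 0.22 0.23  nan  nan 0.01 0.01]
y 0.32 [ nan  nan  nan  nan  nan  nan 0.49 0.49 0.48 0.5  0.5  0.43 0.36 0.31 0.01 0.04]
y 0.27 [ nan  nan  nan  nan  nan  nan 0.49 0.48 0.48 0.5  0.5  0.4  0.36 0.36 0.37 0.37]
y 0.22 [ nan  nan  nan  nan  nan  nan  nan 0.01 0.22 0.37 0.44 0.36 0.36 0.36 0.37 0.37]
y 0.17 [0.   0.   0.   0.    nan  nan  nan 0.01 0.01 0.01 0.04 0.11 0.3  0.3  0.37 0.37]
y 0.12 [0.01 0.01 0.01 0.    nan  nan 0.   0.01 0.01 0.01 0.01 0.01 0.01 0.01 0.01 0.01]
y 0.07 [0.53 0.54 0.   0.    nan  nan 0.   0.01 0.01 0.13 0.14 0.07 0.09 0.01 0.08 0.09]
y 0.02 [0.57 0.5
[... 304 characters left out ...]
01 0.02 0.11 0.08 0.09 0.01 0.01 0.01]
y -0.18 [ 0.    0.    0.   -0.     nan  0.01  0.02  0.02  0.01  0.01  0.01  0.01  0.01  0.01  0.01  0.01]
y -0.23 [  nan   nan   nan   nan -0.    0.01  0.01  0.01  0.04  0.04  0.04  0.01  0.02  0.02  0.01  0.01]
y -0.28 [ nan  nan  nan  nan 0.   0.01 0.01 0.01 0.13 0.13 0.13 0.01 0.02 0.02 0.01 0.01]
y -0.33 [ nan  nan  nan  nan 0.01 0.01 0.01 0.01 0.01 0.01 0.01 0.01 0.01 0.01 0.01 0.01]
y -0.38 [ nan  nan  nan  nan 0.01 0.01 0.01 0.01 0.11 0.13 0.13 0.01 0.01 0.01 0.01 0.1 ]
y -0.43 [ nan  nan  nan 0.   0.01 0.01 0.01 0.01 0.01 0.   0.04 0.04 0.04 0.04 0.04 0.11]
y -0.48 [ nan  nan  nan 0.01 0.01 0.01 0.01 0.01 0.01 0.03 0.04 0.04 0.04 0.04 0.04 0.48]
```

```bash
python3 - <<'E'
from h import *
np.set_printoptions(precision=3,suppress=True,linewidth=200)
for nm in("top","side"):
    s=load(f"pics/{nm}0.npz");P=cloud(s)[s["depth"]>.05]
    k=(P[:,1]>.15)&(P[:,1]<.6)&(P[:,2]>.05)&(P[:,2]<.7)&(P[:,0]>.15)
    Q=P[k]; r=np.hypot(Q[:,0],Q[:,1]); i=np.argsort(r)[:200:20]; print(nm,np.c_[Q[i],r[i]])
    i=np.argsort(Q[:,0])[:100:20]; print(Q[i])
from plant import env
E
```

```text
top [[0.409 0.244 0.217 0.476]
 [0.411 0.253 0.217 0.482]
 [0.414 0.254 0.216 0.486]
 [0.416 0.256 0.215 0.489]
 [0.42  0.254 0.213 0.491]
 [0.429 0.241 0.215 0.492]
 [0.412 0.271 0.429 0.493]
 [0.416 0.267 0.435 0.495]
 [0.418 0.267 0.434 0.496]
 [0.437 0.237 0.213 0.497]]
[[0.406 0.274 0.424]
 [0.412 0.27  0.427]
 [0.414 0.26  0.214]
 [0.416 0.267 0.215]
 [0.416 0.243 0.217]]
side [[0.336 0.299 0.467 0.45 ]
 [0.348 0.298 0.486 0.458]
 [0.348 0.301 0.487 0.46 ]
 [0.357 0.294 0.48  0.462]
 [0.35  0.304 0.485 0.464]
 [0.364 0.289 0.475 0.465]
 [0.361 0.295 0.48  0.466]
 [0.369 0.286 0.471 0.467]
 [0.362 0.296 0.478 0.468]
 [0.36  0.301 0.481 0.469]]
[[0.335 0.309 0.459]
 [0.346 0.301 0.487]
 [0.348 0.323 0.467]
 [0.349 0.297 0.485]
 [0.35  0.304 0.485]]
```

```bash
cat >> h.py <<'E'
def rows(p,A,poses):
    """poses: list of (p,A); print increments in tool axes"""
    out=[]
    for q,B in poses:
        d=A.T@(q-p); r=np.degrees(R.from_matrix(A.T@B).as_rotvec())
        row={k:round(float(v),4 if i<3 else 2) for i,(k,v) in enumerate(zip(("x","y","z","wx","wy","wz"),[*d,*r]))}
        row={k:v for k,v in row.items() if abs(v)>=(3e-4 if len(k)==1 else .05)}
        out.append(row); p,A=q,B
    import json
    print(json.dumps(out).replace('"x"','"x"')); return out
def down(yawz):
    z=np.array([np.cos(yawz),np.sin(yawz),0]); x=np.array([0,0,-1.]); return np.stack([x,np.cross(z,x),z],1)
E
python3 - <<'E'
from h import *
from plant import env
o=env.get_obs(); p=o["position"]; A=axes(o)
b0=np.degrees(np.arctan2(p[1],p[0])); b1=-28.93; r0=np.hypot(*p[:2]); r1=.54
y0=73.0;y1=-84.2; N=22; L=[]
for i in range(1,N+1):
    t=i/N; b=b0+(b1-b0)*t
    r=np.interp(t,[0,.25,.65,1],[r0,.36,.36,r1]); z=np.interp(t,[0,.7,1],[p[2],.225,.19])
    L.append((np.array([r*np.cos(np.radians(b)),r*np.sin(np.radians(b)),z]),down(np.radians(y0+(y1-y0)*t))))
print(b0); rows(p,A,L)
E
```

```text
72.94371489937211
[{"x": 0.0004, "y": -0.0399, "z": -0.0316, "wx": 7.08, "wy": -0.08}, {"x": 0.0004, "y": -0.0388, "z": -0.0298, "wx": 7.15}, {"x": 0.0004, "y": -0.0377, "z": -0.0282, "wx": 7.15}, {"x": 0.0004, "y": -0.0365, "z": -0.0267, "wx": 7.15}, {"x": 0.0004, "y": -0.0352, "z": -0.0254, "wx": 7.15}, {"x": 0.0004, "y": -0.0319, "z": -0.0095, "wx": 7.15}, {"x": 0.0004, "y": -0.0284, "z": 0.0064, "wx": 7.15}, {"x": 0.0004, "y": -0.0281, "z": 0.0076, "wx": 7.15}, {"x": 0.0004, "y": -0.0277, "z": 0.0089, "wx": 7.15}, {"x": 0.0004, "y": -0.0273, "z": 0.0101, "wx": 7.15}, {"x": 0.0004, "y": -0.0268, "z": 0.0113, "wx": 7.15}, {"x": 0.0004, "y": -0.0263, "z": 0.0124, "wx": 7.15}, {"x": 0.0004, "y": -0.0257, "z": 0.0136, "wx": 7.15}, {"x": 0.0004, "y": -0.0251, "z": 0.0147, "wx": 7.15}, {"x": 0.0004, "y": -0.0161, "z": 0.0299, "wx": 7.15}, {"x": 0.0033, "y": -0.0121, "z": 0.0372, "wx": 7.15}, {"x": 0.0053, "y": -0.0119, "z": 0.0388, "wx": 7.15}, {"x": 0.0053, "y": -0.0116, "z": 0.0406, "wx": 7.15}, {"x": 0.0053, "y": -0.0112, "z": 0.0423, "wx": 7.15}, {"x": 0.0053, "y": -0.0107, "z": 0.0441, "wx": 7.15}, {"x": 0.0053, "y": -0.01, "z": 0.0459, "wx": 7.15}, {"x": 0.0053, "y": -0.0092, "z": 0.0478, "wx": 7.15}]
```

Request:
{"name": "apply_moves", "arguments": {"increments": [{"y":-0.04,"z":-0.031,"wx":7.1},{"y":-0.039,"z":-0.03,"wx":7.1},{"y":-0.038,"z":-0.028,"wx":7.1},{"y":-0.036,"z":-0.027,"wx":7.1},{"y":-0.035,"z":-0.025,"wx":7.1},{"y":-0.032,"z":-0.01,"wx":7.1}], "jaw": 0, "newtons": 60}}

```text
invalid input
```

Request:
{"name": "apply_moves", "arguments": {"increments": [{"x":0,"y":-0.04,"z":-0.031,"wx":7.1,"wy":0,"wz":0}]}}

```text
clock: 0.2
position: [0.1808, 0.4623, 0.2291]
orientation: [0.592, -0.386, 0.594, 0.385]
contact_force: [1.7, -0.6, 0.2]
finger_gap: 0.994
```

Request:
{"name": "apply_moves", "arguments": {"increments": [{"x":0,"y":-0.039,"z":-0.03,"wx":7.1,"wy":0,"wz":0},{"x":0,"y":-0.038,"z":-0.028,"wx":7.1,"wy":0,"wz":0},{"x":0,"y":-0.036,"z":-0.027,"wx":7.1,"wy":0,"wz":0},{"x":0,"y":-0.035,"z":-0.025,"wx":7.1,"wy":0,"wz":0},{"x":0,"y":-0.032,"z":-0.01,"wx":7.1,"wy":0,"wz":0}], "newtons": 60}}

```text
clock: 0.7
position: [0.252, 0.2493, 0.2265]
orientation: [0.682, -0.18, 0.687, 0.176]
contact_force: [0.3, 0.5, -0.3]
finger_gap: 0.998
```

```bash
cat > plan1.py <<'E'
from h import *
from plant import env
def go(N,b1,r1,y1,zf,rk,zk):
    o=env.get_obs(); p=o["position"]; A=axes(o)
    b0=np.degrees(np.arctan2(p[1],p[0])); r0=np.hypot(*p[:2]); y0=np.degrees(np.arctan2(A[1,2],A[0,2])); L=[]
    print(p,b0,r0,y0)
    for i in range(1,N+1):
        t=i/N; b=b0+(b1-b0)*t
        r=np.interp(t,[0,*rk[0],1],[r0,*rk[1],r1]); z=np.interp(t,[0,*zk[0],1],[p[2],*zk[1],zf])
        L.append((np.array([r*np.cos(np.radians(b)),r*np.sin(np.radians(b)),z]),down(np.radians(y0+(y1-y0)*t))))
    rows(p,A,L)
E
python3 - <<'E'
from plan1 import *
go(15,-28.93,.54,-84.2,.17,([.5],[.36]),([.6],[.225]))
E
```

```text
[0.25204083 0.24933893 0.22646745] 44.691240326457226 0.3545341787721452 29.18021846888407
[{"y": -0.0294, "z": 0.0076, "wx": 7.56, "wy": -0.44, "wz": 0.3}, {"y": -0.0291, "z": 0.0089, "wx": 7.56}, {"y": -0.0287, "z": 0.0103, "wx": 7.56}, {"y": -0.0283, "z": 0.0116, "wx": 7.56}, {"y": -0.0278, "z": 0.013, "wx": 7.56}, {"y": -0.0272, "z": 0.0143, "wx": 7.56}, {"y": -0.0266, "z": 0.0155, "wx": 7.56}, {"y": -0.0202, "z": 0.0269, "wx": 7.56}, {"y": -0.0137, "z": 0.0383, "wx": 7.56}, {"x": 0.0092, "y": -0.0135, "z": 0.0402, "wx": 7.56}, {"x": 0.0092, "y": -0.0132, "z": 0.042, "wx": 7.56}, {"x": 0.0092, "y": -0.0128, "z": 0.044, "wx": 7.56}, {"x": 0.0092, "y": -0.0122, "z": 0.046, "wx": 7.56}, {"x": 0.0092, "y": -0.0115, "z": 0.048, "wx": 7.56}, {"x": 0.0092, "y": -0.0106, "z": 0.0501, "wx": 7.56}]
```

Request:
{"name": "apply_moves", "arguments": {"increments": [{"x":0,"y":-0.029,"z":0.008,"wx":7.6,"wy":-0.4,"wz":0.3},{"x":0,"y":-0.029,"z":0.009,"wx":7.6,"wy":0,"wz":0},{"x":0,"y":-0.029,"z":0.01,"wx":7.6,"wy":0,"wz":0},{"x":0,"y":-0.028,"z":0.012,"wx":7.6,"wy":0,"wz":0},{"x":0,"y":-0.028,"z":0.013,"wx":7.6,"wy":0,"wz":0},{"x":0,"y":-0.027,"z":0.014,"wx":7.6,"wy":0,"wz":0},{"x":0,"y":-0.027,"z":0.016,"wx":7.6,"wy":0,"wz":0},{"x":0,"y":-0.02,"z":0.027,"wx":7.6,"wy":0,"wz":0},{"x":0,"y":-0.014,"z":0.038,"wx":7.6,"wy":0,"wz":0},{"x":0.005,"y":-0.0135,"z":0.04,"wx":7.6,"wy":0,"wz":0}]}}

```text
clock: 1.7
position: [0.4121, -0.0497, 0.2201]
orientation: [0.641, 0.299, 0.641, -0.299]
contact_force: [0.0, 1.2, 0.1]
finger_gap: 1.003
```

```bash
python3 - <<'E'
from plan1 import *
go(6,-28.93,.54,-84.2,.165,([.6],[.49]),([.6],[.20]))
o=env.get_obs(); print(np.round(axes(o),3),o["joint_positions"])
E
```

```text
[ 0.41210006 -0.04968107  0.22006879] -6.8741672567895735 0.41508393135616073 -50.02031691011617
[{"x": 0.0056, "y": -0.0068, "z": 0.0336, "wx": 5.7, "wz": -0.07}, {"x": 0.0056, "y": -0.0066, "z": 0.0348, "wx": 5.7}, {"x": 0.0056, "y": -0.0063, "z": 0.0359, "wx": 5.7}, {"x": 0.0092, "y": -0.0059, "z": 0.0371, "wx": 5.7}, {"x": 0.0146, "y": -0.0054, "z": 0.0383, "wx": 5.7}, {"x": 0.0146, "y": -0.0049, "z": 0.0395, "wx": 5.7}]
[[ 0.001  0.766  0.643]
 [ 0.001  0.643 -0.766]
 [-1.     0.001  0.   ]] [-2.09582026e-01 -2.64100836e-01  1.71601040e+00  8.76304472e-04
  1.68893000e+00  6.63540772e-01]
```

Request:
{"name": "apply_moves", "arguments": {"increments": [{"x":0.005,"y":-0.007,"z":0.034,"wx":5.7,"wy":0,"wz":0},{"x":0.006,"y":-0.007,"z":0.035,"wx":5.7,"wy":0,"wz":0},{"x":0.006,"y":-0.006,"z":0.036,"wx":5.7,"wy":0,"wz":0},{"x":0.009,"y":-0.006,"z":0.037,"wx":5.7,"wy":0,"wz":0},{"x":0.014,"y":-0.005,"z":0.038,"wx":5.7,"wy":0,"wz":0},{"x":0.01,"y":-0.005,"z":0.039,"wx":5.7,"wy":0,"wz":0}]}}

```text
clock: 2.3
position: [0.472, -0.2708, 0.166]
orientation: [0.517, 0.482, 0.519, -0.481]
contact_force: [1.1, 0.7, 0.9]
finger_gap: 1.0
```

```bash
python3 - <<'E'
from plan1 import *
o=env.get_obs(); p=o["position"];A=axes(o)
B=down(np.radians(-84.2)); c=np.array([.4726,-.2612,0])
L=[(c+[0,0,z],B) for z in (.16,.13,.097)]
print(p); rows(p,A,L)
s=grab("1")
cv2.imwrite("pics/t1c.png",cv2.resize(s["top"]["color"][170:290,320:460,::-1],None,fx=5,fy=5,interpolation=cv2.INTER_CUBIC))
E
```

```text
[ 0.47204419 -0.27075379  0.1659826 ]
[{"x": 0.006, "y": 0.0013, "z": -0.0095, "wx": -1.56, "wy": -0.14}, {"x": 0.03}, {"x": 0.033}]
```

View pics/t1c.png

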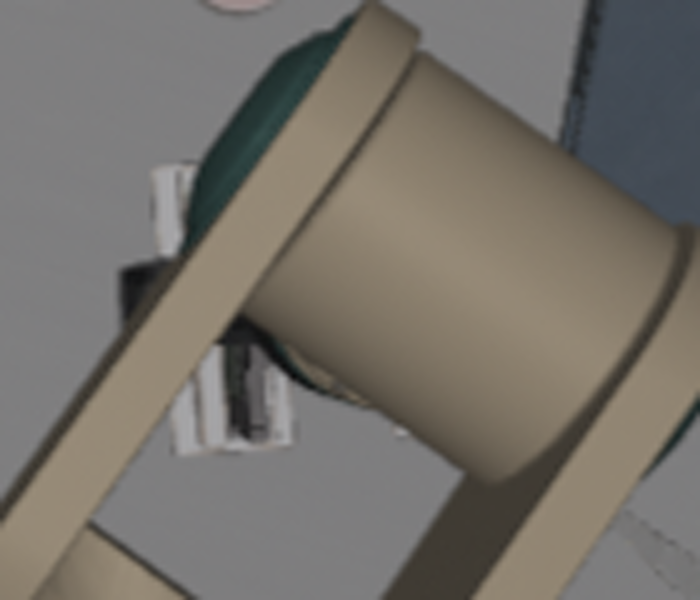

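```bash
python3 - <<'E'
from h import *
s=load("pics/side1.npz")
cv2.imwrite("pics/s1c.png",cv2.resize(s["color"][110:230,270:410,::-1],None,fx=5,fy=5,interpolation=cv2.INTER_CUBIC))
E
```

```text
(no output)
```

View pics/s1c.png

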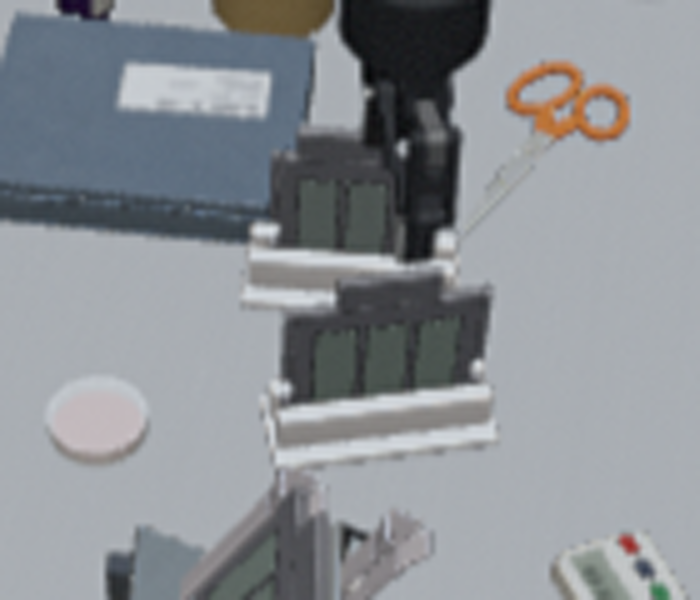

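```bash
python3 - <<'E'
from h import *
s=load("pics/side1.npz")
f=lambda p:[(round((a-o)*5)) for a,o in zip(proj(s,p),(270,110))]
print("tcp",f((.472,-.2708,.166)),"tabtop",f((.4726,-.2612,.128)),f((.4726-.03,-.2612-.003,.128)),f((.4726+.03,-.2612+.003,.128)))
z=np.array([.1,-.995,0])
for sg in(1,-1):
    for h in (.012,.06): print("finger",sg,h,f(np.array((.472,-.2708,.166))+sg*.043*z+[0,0,h]))
P=cloud(s); 
for nm,(u,v) in{"fing near":(425,200),"fing low":(425,235),"far":(385,140),"body":(415,50)}.items(): print(nm,P[v//5+110,u//5+270])
E
```

```text
tcp [389, 215] tabtop [386, 277] [439, 271] [333, 283]
finger 1 0.012 [374, 146]
finger 1 0.06 [380, 80]
finger -1 0.012 [408, 255]
finger -1 0.06 [415, 189]
fing near [ 0.46545954 -0.21029077  0.23468658]
fing low [ 0.46271944 -0.21406345  0.20623871]
far [ 0.48390929 -0.23665077  0.25215822]
body [ 0.47430215 -0.22976869  0.31544334]
```

```bash
python3 - <<'E'
from h import *
from plant import env
o=env.get_obs(); print(o["clock"],o["position"])
for n in("side","top"):
    s=load(f"pics/{n}1.npz"); P=cloud(s).reshape(-1,3)
    k=(abs(P[:,1]+.213)<.006)&(P[:,2]>.17)&(P[:,2]<.25)&(abs(P[:,0]-.47)<.06)
    for z in np.arange(.17,.25,.01):
        q=P[k&(abs(P[:,2]-z)<.005)]
        if len(q)>3: print(n,round(z,3),len(q),q[:,0].min().round(4),q[:,0].max().round(4),np.median(q[:,1]).round(4))
E
```

```text
2.4 [ 0.47068394 -0.27275429  0.16438692]
side 0.19 8 0.4613 0.4722 -0.2154
side 0.2 15 0.4593 0.4729 -0.2144
side 0.21 10 0.4604 0.4733 -0.2144
side 0.23 14 0.46 0.4794 -0.2143
side 0.24 4 0.4581 0.4607 -0.2088
```

Request:
{"name": "apply_moves", "arguments": {"increments": [{"x":0.005,"y":0.003,"z":-0.011,"wx":-1.6,"wy":0,"wz":0},{"x":0.028,"y":0,"z":0,"wx":0,"wy":0,"wz":0},{"x":0.026,"y":0,"z":0,"wx":0,"wy":0,"wz":0}]}}

```text
clock: 2.7
position: [0.4747, -0.2596, 0.1071]
orientation: [0.526, 0.474, 0.525, -0.472]
contact_force: [-0.2, 1.0, 0.3]
finger_gap: 1.003
```

```bash
python3 - <<'E'
from plan1 import *
o=env.get_obs(); p=o["position"];A=axes(o)
B=down(np.radians(-84.2)); c=np.array([.4726,-.2612,.097])
print(p,o["contact_force"]); rows(p,A,[(c,B)])
E
```

```text
[ 0.47473957 -0.25964924  0.10705506] [-0.19468222  0.95171021  0.30413415]
[{"x": 0.01, "y": -0.0023, "z": 0.0013, "wx": 0.23, "wz": -0.15}]
```

Request:
{"name": "apply_moves", "arguments": {"increments": [{"x":0.01,"y":-0.002,"z":0.001,"wx":0.2,"wy":0,"wz":0},{"x":0,"y":0,"z":0,"wx":0,"wy":0,"wz":0}]}}

```text
clock: 2.9
position: [0.4716, -0.2567, 0.0935]
orientation: [0.524, 0.473, 0.528, -0.472]
contact_force: [0.5, 0.5, 0.7]
finger_gap: 0.997
```

Request:
{"name": "apply_moves", "arguments": {"increments": [{"x":0,"y":0,"z":0,"wx":0,"wy":0,"wz":0},{"x":0,"y":0,"z":0,"wx":0,"wy":0,"wz":0},{"x":0,"y":0,"z":0,"wx":0,"wy":0,"wz":0},{"x":0,"y":0,"z":0,"wx":0,"wy":0,"wz":0},{"x":0,"y":0,"z":0,"wx":0,"wy":0,"wz":0}], "jaw": 255, "newtons": 60}}

```text
clock: 3.4
position: [0.4738, -0.2563, 0.0986]
orientation: [0.528, 0.473, 0.526, -0.47]
contact_force: [-0.6, 0.1, -0.4]
finger_gap: 0.145
```

```bash
python3 - <<'E'
from plan1 import *
for i in range(4):
    o=env.get_obs(); print(o["clock"],o["position"],o["finger_gap"],o["contact_force"],o["joint_positions"])
s=grab("2")
o=env.get_obs(); print(o["clock"],o["position"],o["finger_gap"],o["contact_force"],o["moment"])
cv2.imwrite("pics/s2c.png",cv2.resize(s["side"]["color"][110:230,270:410,::-1],None,fx=5,fy=5,interpolation=cv2.INTER_CUBIC))
E
```

```text
3.4 [ 0.47383366 -0.25634029  0.09856603] 0.14490597840669672 [-0.56821277  0.13674164 -0.42140326] [-0.56576948  0.17187279  1.54047132  0.00255787  1.42623157  0.8938973 ]
3.4 [ 0.47383366 -0.25634029  0.09856603] 0.14490597840669672 [-0.56821277  0.13674164 -0.42140326] [-0.56576948  0.17187279  1.54047132  0.00255787  1.42623157  0.8938973 ]
3.4 [ 0.47383366 -0.25634029  0.09856603] 0.14490597840669672 [-0.56821277  0.13674164 -0.42140326] [-0.56576948  0.17187279  1.54047132  0.00255787  1.42623157  0.8938973 ]
3.4 [ 0.47383366 -0.25634029  0.09856603] 0.14490597840669672 [-0.56821277  0.13674164 -0.42140326] [-0.56576948  0.17187279  1.54047132  0.00255787  1.42623157  0.8938973 ]
3.5 [ 0.47409346 -0.25872807  0.09877324] 0.07962443385392783 [  3.44313207 -10.47832519  -2.55206651] [-2.57033894 -0.45885232 -0.21879659]
```

View pics/s2c.png

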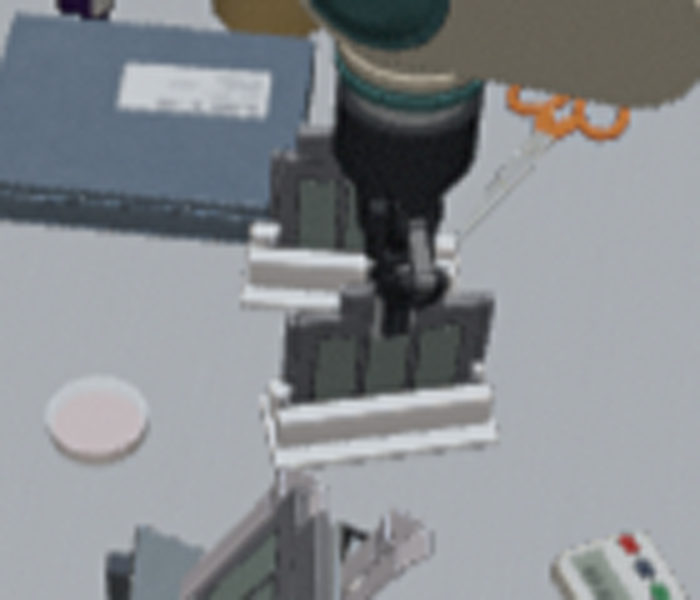

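Request:
{"name": "apply_moves", "arguments": {"increments": [{"x":0,"y":0,"z":0.001,"wx":0,"wy":0,"wz":0},{"x":0,"y":0,"z":0,"wx":0,"wy":0,"wz":0}]}}

```text
clock: 3.7
position: [0.4742, -0.2613, 0.0989]
orientation: [0.53, 0.471, 0.523, -0.473]
contact_force: [0.4, 0.9, -0.4]
finger_gap: 0.086
```

```bash
python3 - <<'E'
from plan1 import *
o=env.get_obs(); print(o["clock"],o["position"],o["finger_gap"],o["contact_force"],o["moment"]); print(axes(o).round(4))
E
```

```text
3.7 [ 0.47415017 -0.26128767  0.09891234] 0.08592532824043489 [ 0.38770088  0.87553956 -0.35963501] [ 0.19263148 -0.04988699  0.05509858]
[[ 0.006   0.9941  0.1082]
 [-0.0081  0.1082 -0.9941]
 [-0.9999  0.0051  0.0087]]
```

Request:
{"name": "apply_moves", "arguments": {"increments": [{"x":-0.01,"y":0,"z":0,"wx":0,"wy":0,"wz":0},{"x":-0.02,"y":0,"z":0,"wx":0,"wy":0,"wz":0},{"x":-0.02,"y":0,"z":0,"wx":0,"wy":0,"wz":0}]}}

```text
clock: 4.0
position: [0.4718, -0.26, 0.1473]
orientation: [0.527, 0.471, 0.526, -0.474]
contact_force: [0.9, 0.4, -2.4]
finger_gap: 0.081
```

```bash
python3 - <<'E'
from plan1 import *
o=env.get_obs(); print(o["clock"],o["position"],o["finger_gap"],o["contact_force"],o["moment"]); print(axes(o).round(4))
from plant import viewer
s=viewer.snapshot("side"); np.savez("pics/side3.npz",**s)
cv2.imwrite("pics/s3c.png",cv2.resize(s["color"][110:230,270:410,::-1],None,fx=5,fy=5,interpolation=cv2.INTER_CUBIC))
E
```

```text
4.0 [ 0.47182388 -0.25998186  0.14725084] 0.08084498552293276 [ 0.92045931  0.41920762 -2.35910377] [-0.00186654 -0.0489582  -0.01599121]
[[-0.0013  0.9942  0.1076]
 [-0.004   0.1076 -0.9942]
 [-1.     -0.0018  0.0039]]
```

View pics/s3c.png

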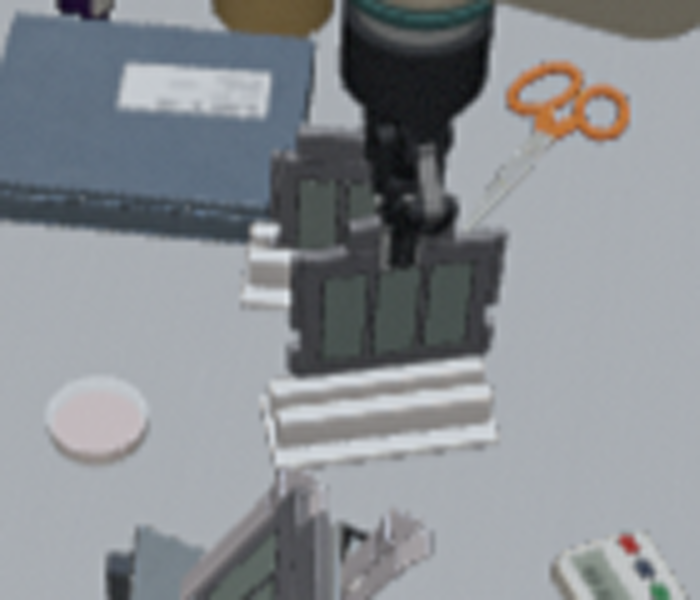

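```bash
cat > plan2.py <<'E'
from h import *
from plant import env
from scipy.spatial.transform import Slerp
O=np.array([.5387,-.024,.0543])
AF=np.stack([-Zs,np.cross(Xs,-Zs),Xs],1)   # tool x=-Zs, tool z=Xs
def go2(N,wp,AT,kr=None):
    o=env.get_obs(); p=o["position"]; A=axes(o)
    wp=np.array([p,*wp]); s=np.r_[0,np.cumsum(np.linalg.norm(np.diff(wp,axis=0),axis=1))]; s/=s[-1]
    S=Slerp([0,1],R.from_matrix([A,AT])); L=[]
    print(p,"rot deg",np.degrees((R.from_matrix(A.T@AT)).magnitude()),"len",np.linalg.norm(np.diff(wp,axis=0),axis=1).sum())
    for i in range(1,N+1):
        t=i/N; L.append((np.array([np.interp(t,s,wp[:,k]) for k in range(3)]),S([t]).as_matrix()[0]))
    rows(p,A,L)
E
python3 - <<'E'
from plan2 import *
print(AF.round(3))
go2(14,[(.455,-.22,.24),(.42,-.14,.265),tuple(O+.225*Zs)],AF)
E
```

```text
[[ 0.497  0.111  0.861]
 [-0.056  0.994 -0.097]
 [-0.866  0.     0.5  ]]
[ 0.47320036 -0.26077042  0.15142801] rot deg 81.98996819289825 len 0.31971542872483255
[{"x": -0.0205, "y": -0.0031, "z": -0.0096, "wx": -5.39, "wy": -1.77, "wz": 1.46}, {"x": -0.0208, "y": -0.0017, "z": -0.0092, "wx": -5.39, "wy": -1.77, "wz": 1.46}, {"x": -0.0211, "y": -0.0003, "z": -0.0087, "wx": -5.39, "wy": -1.77, "wz": 1.46}, {"x": -0.0214, "y": 0.001, "z": -0.008, "wx": -5.39, "wy": -1.77, "wz": 1.46}, {"x": -0.0135, "y": 0.0022, "z": -0.0161, "wx": -5.39, "wy": -1.77, "wz": 1.46}, {"x": -0.0098, "y": 0.0044, "z": -0.0201, "wx": -5.39, "wy": -1.77, "wz": 1.46}, {"x": -0.0103, "y": 0.0065, "z": -0.0193, "wx": -5.39, "wy": -1.77, "wz": 1.46}, {"x": -0.0107, "y": 0.0085, "z": -0.0183, "wx": -5.39, "wy": -1.77, "wz": 1.46}, {"x": -0.0034, "y": 0.0155, "z": -0.0151, "wx": -5.39, "wy": -1.77, "wz": 1.46}, {"y": 0.0192, "z": -0.0124, "wx": -5.39, "wy": -1.77, "wz": 1.46}, {"x": 0.0004, "y": 0.0202, "z": -0.0106, "wx": -5.39, "wy": -1.77, "wz": 1.46}, {"x": 0.0006, "y": 0.0211, "z": -0.0086, "wx": -5.39, "wy": -1.77, "wz": 1.46}, {"x": 0.0009, "y": 0.0218, "z": -0.0066, "wx": -5.39, "wy": -1.77, "wz": 1.46}, {"x": 0.0013, "y": 0.0223, "z": -0.0046, "wx": -5.39, "wy": -1.77, "wz": 1.46}]
```

Request:
{"name": "apply_moves", "arguments": {"increments": [{"x":-0.0205,"y":-0.003,"z":-0.0095,"wx":-5.4,"wy":-1.8,"wz":1.5},{"x":-0.021,"y":-0.002,"z":-0.009,"wx":-5.4,"wy":-1.8,"wz":1.5},{"x":-0.021,"y":0,"z":-0.0085,"wx":-5.4,"wy":-1.8,"wz":1.5},{"x":-0.0215,"y":0.001,"z":-0.008,"wx":-5.4,"wy":-1.8,"wz":1.5},{"x":-0.0135,"y":0.002,"z":-0.016,"wx":-5.4,"wy":-1.8,"wz":1.5},{"x":-0.01,"y":0.0045,"z":-0.02,"wx":-5.4,"wy":-1.8,"wz":1.5},{"x":-0.01,"y":0.0065,"z":-0.0195,"wx":-5.4,"wy":-1.8,"wz":1.5},{"x":-0.0105,"y":0.0085,"z":-0.0185,"wx":-5.4,"wy":-1.8,"wz":1.5},{"x":-0.0035,"y":0.0155,"z":-0.015,"wx":-5.4,"wy":-1.8,"wz":1.5},{"x":0,"y":0.019,"z":-0.0125,"wx":-5.4,"wy":-1.8,"wz":1.5},{"x":0,"y":0.02,"z":-0.0105,"wx":-5.4,"wy":-1.8,"wz":1.5}]}}

```text
clock: 5.15
position: [0.415, -0.0725, 0.2621]
orientation: [0.835, 0.119, 0.521, -0.131]
contact_force: [-0.5, -0.1, -1.2]
finger_gap: 0.087
```

```bash
python3 - <<'E'
from plan2 import *
go2(4,[tuple(O+.225*Zs)],AF)
o=env.get_obs(); print(o["contact_force"],o["joint_positions"],o["finger_gap"])
E
```

```text
[ 0.41499379 -0.07248112  0.26209818] rot deg 14.73456072229898 len 0.06350511699391229
[{"x": 0.0027, "y": 0.0151, "z": -0.004, "wx": -3.45, "wy": -1.01, "wz": 0.81}, {"x": 0.0029, "y": 0.0153, "z": -0.0031, "wx": -3.45, "wy": -1.01, "wz": 0.81}, {"x": 0.003, "y": 0.0154, "z": -0.0023, "wx": -3.45, "wy": -1.01, "wz": 0.81}, {"x": 0.0032, "y": 0.0155, "z": -0.0014, "wx": -3.45, "wy": -1.01, "wz": 0.81}]
[-0.45329127 -0.0882341  -1.20286005] [-0.27640958 -0.63519906  1.94735601  0.02406326  1.38111823  0.08959006] 0.08725374630503474
```

Request:
{"name": "apply_moves", "arguments": {"increments": [{"x":0.0025,"y":0.015,"z":-0.004,"wx":-3.5,"wy":-1.0,"wz":0.8},{"x":0.003,"y":0.0155,"z":-0.003,"wx":-3.5,"wy":-1.0,"wz":0.8},{"x":0.003,"y":0.0155,"z":-0.0025,"wx":-3.5,"wy":-1.0,"wz":0.8},{"x":0.003,"y":0.0155,"z":-0.0015,"wx":-3.5,"wy":-1.0,"wz":0.8},{"x":0,"y":0,"z":0,"wx":0,"wy":0,"wz":0}]}}

```text
clock: 5.65
position: [0.4238, -0.005, 0.2474]
orientation: [0.865, 0.021, 0.5, -0.04]
contact_force: [0.8, -1.1, -2.1]
finger_gap: 0.08
```

```bash
python3 - <<'E'
from plan2 import *
go2(1,[tuple(O+.225*Zs)],AF)
o=env.get_obs(); print(o["contact_force"],o["joint_positions"],o["finger_gap"],o["clock"])
s=grab("4")
cv2.imwrite("pics/s4c.png",cv2.resize(s["side"]["color"][170:300,260:400,::-1],None,fx=4.5,fy=4.5,interpolation=cv2.INTER_CUBIC))
cv2.imwrite("pics/t4c.png",cv2.resize(s["top"]["color"][130:260,200:340,::-1],None,fx=4.5,fy=4.5,interpolation=cv2.INTER_CUBIC))
o=env.get_obs(); print(o["clock"],o["position"],axes(o).round(4))
E
```

```text
[ 0.42376191 -0.00499618  0.2474368 ] rot deg 1.1898689478800517 len 0.007388294367519958
[{"x": 0.0004, "y": -0.0062, "z": 0.0041, "wx": 1.12, "wz": -0.41}]
[ 0.76693949 -1.05317476 -2.05839736] [-9.98116967e-02 -6.92192656e-01  2.02796140e+00  1.32049160e-03
  1.28275287e+00 -9.54614940e-03] 0.07991956316784687 5.65
5.75 [ 0.42407682 -0.0063253   0.24827814] [[ 0.4976  0.0947  0.8622]
 [-0.0504  0.9955 -0.0803]
 [-0.8659 -0.0035  0.5002]]
```

View pics/s4c.png

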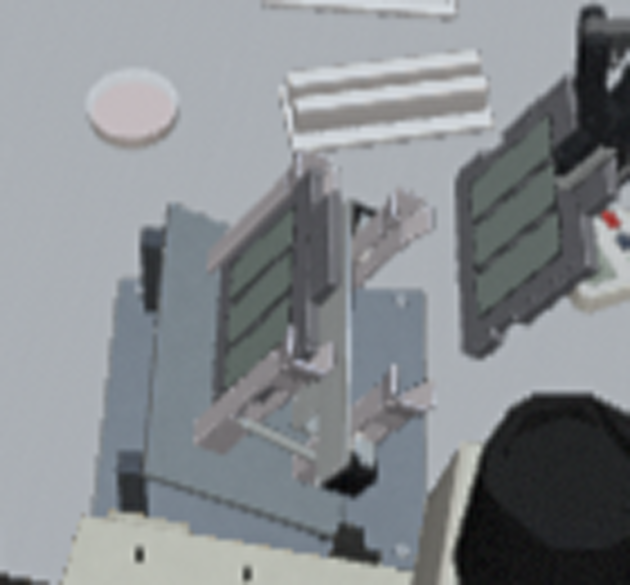

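View pics/t4c.png

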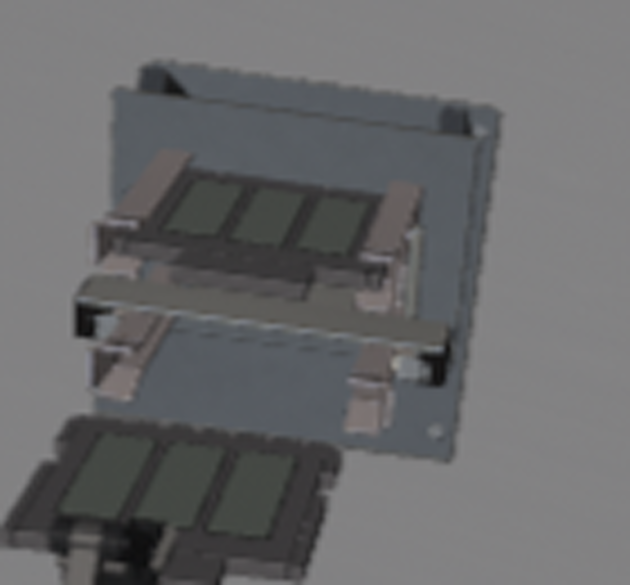

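```bash
cat > meas.py <<'E'
from h import *
np.set_printoptions(precision=4,suppress=True,linewidth=160)
def plane(q):
    k=np.ones(len(q),bool)
    for _ in range(8):
        A=np.c_[np.ones(k.sum()),q[k][:,1:]]; c=np.linalg.lstsq(A,q[k][:,0],rcond=None)[0]
        d=q[:,0]-np.c_[np.ones(len(q)),q[:,1:]]@c; k=abs(d)<.002
    return c,k
def meas(tag,xlo=-.03,xhi=.03,zlo=0.0):
    ref={"top":(.5607-.066,.0365,-.2210),"side":(.5588-.066,.0357,-.2210)}
    for n in("top","side"):
        s=load(f"pics/{n}{tag}.npz");P=cloud(s).reshape(-1,3); q=P@Rs-np.array(ref[n])
        # held carrier region: above mouth (z>.1), |y|<.09, x in -.03..+.03
        k=(q[:,0]>xlo)&(q[:,0]<xhi)&(abs(q[:,1])<.1)&(q[:,2]>zlo)&(q[:,2]<.30); q=q[k]
        body=q[(q[:,2]>zlo+.0)]
        c,kk=plane(body[(abs(body[:,1])<.045)])
        zz=body[(abs(body[:,1])<.045)][kk]
        print(n,"face x at y0,z.18: %.4f"%(c[0]+c[2]*.18),"slope y,z deg",np.degrees(c[1:]).round(2),kk.sum(), "z range face",np.percentile(zz[:,2],[0,1,99,100]))
        f=q[abs(q[:,0]-(np.c_[np.ones(len(q)),q[:,1:]]@c))<.003]
        for z in np.arange(zlo,.26,.01):
            r=f[abs(f[:,2]-z-.005)<.005,1]
            if len(r)>5: print("   z %.3f y %.4f %.4f mid %.4f"%(z+.005,r.min(),r.max(),(r.min()+r.max())/2))
E
python3 - <<'E'
from meas import *
meas("4",-.04,.03,.115)
E
```

```text
top face x at y0,z.18: 0.0009 slope y,z deg [-0.75 -0.46] 1305 z range face [0.1349 0.1368 0.2541 0.2576]
   z 0.140 y -0.0545 0.0651 mid 0.0053
   z 0.150 y -0.0544 0.0640 mid 0.0048
   z 0.160 y -0.0548 0.0640 mid 0.0046
   z 0.170 y -0.0483 0.0585 mid 0.0051
   z 0.180 y -0.0538 0.0644 mid 0.0053
   z 0.190 y -0.0547 0.0645 mid 0.0049
   z 0.200 y -0.0547 0.0639 mid 0.0046
   z 0.210 y -0.0551 0.0648 mid 0.0049
   z 0.220 y -0.0548 0.0644 mid 0.0048
   z 0.230 y -0.0548 0.0644 mid 0.0048
   z 0.240 y -0.0523 0.0589 mid 0.0033
   z 0.250 y -0.0249 0.0323 mid 0.0037
   z 0.260 y -0.0237 0.0333 mid 0.0048
side face x at y0,z.18: 0.0004 slope y,z deg [-1.03 -0.42] 864 z range face [0.1346 0.138  0.2561 0.2805]
   z 0.140 y -0.0533 0.0622 mid 0.0045
   z 0.150 y -0.0563 0.0643 mid 0.0040
   z 0.160 y -0.0546 0.0653 mid 0.0053
   z 0.170 y -0.0488 0.0595 mid 0.0053
   z 0.180 y -0.0542 0.0652 mid 0.0055
   z 0.190 y -0.0565 0.0656 mid 0.0046
   z 0.200 y -0.0549 0.0651 mid 0.0051
   z 0.210 y -0.0547 0.0660 mid 0.0057
   z 0.220 y -0.0551 0.0644 mid 0.0047
   z 0.230 y -0.0555 0.0662 mid 0.0054
   z 0.240 y -0.0538 0.0653 mid 0.0057
   z 0.250 y 0.0166 0.0350 mid 0.0258
   z 0.260 y 0.0154 0.0345 mid 0.0250
```

Request:
{"name": "apply_moves", "arguments": {"increments": [{"x":0.005,"y":-0.005,"z":0.0035,"wx":1.1,"wy":0,"wz":-0.2},{"x":0.01,"y":0,"z":0,"wx":0,"wy":0,"wz":0}]}}

```text
clock: 5.95
position: [0.435, -0.0138, 0.2386]
orientation: [0.865, 0.031, 0.498, -0.05]
contact_force: [0.4, 0.8, -3.0]
finger_gap: 0.083
```

```bash
cat > st.py <<'E'
from plan2 import *
np.set_printoptions(precision=4,suppress=True,linewidth=160)
o=env.get_obs(); p=o["position"];A=axes(o)
print("t",o["clock"],"slot xyz mm",((p-O)@Rs*1000).round(1),"bottom z",round(((p-O)@Zs-.091)*1000,1),"F slot",(o["contact_force"]@Rs).round(1),"M",(o["moment"]@Rs).round(2),"gap",round(o["finger_gap"],3))
print("to-target rot (tool deg)",np.degrees(R.from_matrix(A.T@AF).as_rotvec()).round(2))
E
python3 st.py
```

```text
t 5.95 slot xyz mm [  1.9  -1.4 211.7] bottom z 120.7 F slot [-1.2  0.8 -2.7] M [0.02 0.47 0.04] gap 0.083
to-target rot (tool deg) [-0.4   0.18 -0.03]
```

Request:
{"name": "apply_moves", "arguments": {"increments": [{"x":0.008,"y":0.001,"z":-0.0015,"wx":-0.3,"wy":0,"wz":0},{"x":0.005,"y":0,"z":0,"wx":0,"wy":0,"wz":0}]}}

```text
clock: 6.15
position: [0.4407, -0.0145, 0.2242]
orientation: [0.865, 0.029, 0.499, -0.05]
contact_force: [-0.3, -0.3, -1.1]
finger_gap: 0.081
```

```bash
python3 st.py; python3 - <<'E'
from meas import *
grab("5")
meas("5",-.012,.012,.10)
E
python3 st.py
```

```text
t 6.15 slot xyz mm [ -0.3  -1.5 196.3] bottom z 105.3 F slot [-0.8 -0.3 -0.8] M [-0.    0.48 -0.01] gap 0.081
to-target rot (tool deg) [-0.23  0.03  0.04]
top face x at y0,z.18: 0.0034 slope y,z deg [ 0.3  -0.52] 1166 z range face [0.1044 0.1067 0.2238 0.2262]
   z 0.105 y -0.0590 0.0569 mid -0.0010
   z 0.115 y -0.0620 0.0578 mid -0.0021
   z 0.125 y -0.0619 0.0567 mid -0.0026
   z 0.135 y -0.0606 0.0565 mid -0.0020
   z 0.145 y -0.0613 0.0574 mid -0.0020
   z 0.155 y -0.0619 0.0569 mid -0.0025
   z 0.165 y -0.0618 0.0576 mid -0.0021
   z 0.175 y -0.0618 0.0565 mid -0.0026
   z 0.185 y -0.0614 0.0574 mid -0.0020
   z 0.195 y -0.0619 0.0582 mid -0.0018
   z 0.205 y -0.0609 0.0580 mid -0.0014
   z 0.215 y -0.0318 -0.0106 mid -0.0212
   z 0.225 y -0.0317 0.0269 mid -0.0024
side face x at y0,z.18: 0.0038 slope y,z deg [ 0.04 -0.46] 814 z range face [0.1066 0.1078 0.2256 0.2787]
   z 0.105 y -0.0567 0.0488 mid -0.0039
   z 0.115 y -0.0621 0.0580 mid -0.0021
   z 0.125 y -0.0631 0.0575 mid -0.0028
   z 0.135 y -0.0627 0.0577 mid -0.0025
   z 0.145 y -0.0574 0.0549 mid -0.0013
   z 0.155 y -0.0623 0.0569 mid -0.0027
   z 0.165 y -0.0611 0.0597 mid -0.0007
   z 0.175 y -0.0626 0.0575 mid -0.0025
   z 0.185 y -0.0610 0.0578 mid -0.0016
   z 0.195 y -0.0594 0.0576 mid -0.0009
   z 0.205 y -0.0610 0.0588 mid -0.0011
   z 0.215 y 0.0089 0.0287 mid 0.0188
   z 0.225 y 0.0085 0.0272 mid 0.0179
t 6.25 slot xyz mm [ -0.6  -1.3 196.3] bottom z 105.3 F slot [-0.9 -0.  -1.9] M [ 0.01  0.42 -0.02] gap 0.084
to-target rot (tool deg) [-0.22 -0.02  0.03]
```

Request:
{"name": "apply_moves", "arguments": {"increments": [{"x":0.004,"y":0.002,"z":0.001,"wx":-0.1,"wy":0.4,"wz":0},{"x":0.006,"y":0,"z":0,"wx":0,"wy":0,"wz":0},{"x":0.006,"y":0,"z":0,"wx":0,"wy":0,"wz":0}]}}

```text
clock: 6.55
position: [0.4504, -0.0132, 0.2109]
orientation: [0.863, 0.029, 0.502, -0.049]
contact_force: [0.2, -0.5, -1.5]
finger_gap: 0.08
```

```bash
python3 st.py
```

```text
t 6.55 slot xyz mm [  1.3   0.9 180.1] bottom z 89.1 F slot [-0.5 -0.5 -1.4] M [0.   0.45 0.  ] gap 0.08
to-target rot (tool deg) [-0.11 -0.34  0.03]
```

Request:
{"name": "apply_moves", "arguments": {"increments": [{"x":0.006,"y":-0.0005,"z":-0.0005,"wx":0,"wy":0,"wz":0},{"x":0.006,"y":0,"z":0,"wx":0,"wy":0,"wz":0},{"x":0.006,"y":0,"z":0,"wx":0,"wy":0,"wz":0}]}}

```text
clock: 6.85
position: [0.4595, -0.0147, 0.1934]
orientation: [0.863, 0.029, 0.502, -0.049]
contact_force: [0.2, 0.3, -2.3]
finger_gap: 0.081
```

```bash
python3 st.py
```

```text
t 6.85 slot xyz mm [  0.5   0.4 160.3] bottom z 69.3 F slot [-1.   0.3 -2. ] M [-0.    0.49 -0.01] gap 0.081
to-target rot (tool deg) [-0.1  -0.35  0.02]
```

Request:
{"name": "apply_moves", "arguments": {"increments": [{"x":0.005,"y":0,"z":0,"wx":0,"wy":0,"wz":0},{"x":0.005,"y":0,"z":0,"wx":0,"wy":0,"wz":0},{"x":0.005,"y":0,"z":0,"wx":0,"wy":0,"wz":0}]}}

```text
clock: 7.15
position: [0.4674, -0.0156, 0.1787]
orientation: [0.863, 0.029, 0.502, -0.049]
contact_force: [0.8, 0.3, -1.8]
finger_gap: 0.082
```

```bash
python3 st.py
```

```text
t 7.15 slot xyz mm [  0.1   0.4 143.6] bottom z 52.6 F slot [-0.3  0.4 -1.9] M [0.04 0.44 0.  ] gap 0.082
to-target rot (tool deg) [-0.1  -0.39  0.02]
```

Request:
{"name": "apply_moves", "arguments": {"increments": [{"x":0.004,"y":0,"z":0,"wx":0,"wy":0,"wz":0},{"x":0.004,"y":0,"z":0,"wx":0,"wy":0,"wz":0}]}}

```text
clock: 7.35
position: [0.4717, -0.0161, 0.171]
orientation: [0.863, 0.029, 0.502, -0.049]
contact_force: [0.1, 0.4, -1.2]
finger_gap: 0.083
```

```bash
python3 st.py
```

```text
t 7.35 slot xyz mm [ -0.    0.4 134.8] bottom z 43.8 F slot [-0.6  0.5 -1.1] M [ 0.02  0.45 -0.01] gap 0.083
to-target rot (tool deg) [-0.1  -0.4   0.02]
```

Request:
{"name": "apply_moves", "arguments": {"increments": [{"x":0.004,"y":0,"z":0,"wx":0,"wy":0,"wz":0},{"x":0.004,"y":0,"z":0,"wx":0,"wy":0,"wz":0}]}}

```text
clock: 7.55
position: [0.4761, -0.0165, 0.1636]
orientation: [0.863, 0.029, 0.502, -0.049]
contact_force: [-3.6, 5.0, 4.4]
finger_gap: 0.079
```

```bash
python3 st.py
```

```text
t 7.55 slot xyz mm [  0.    0.4 126.2] bottom z 35.2 F slot [-1.4  4.5  5.9] M [0.84 0.46 0.05] gap 0.079
to-target rot (tool deg) [-0.1  -0.38  0.01]
```

Request:
{"name": "apply_moves", "arguments": {"increments": [{"x":0.004,"y":0.0005,"z":0,"wx":0,"wy":0,"wz":0}]}}

```text
clock: 7.65
position: [0.4784, -0.0163, 0.1609]
orientation: [0.863, 0.029, 0.502, -0.049]
contact_force: [-8.6, 0.4, 5.3]
finger_gap: 0.082
```

```bash
python3 st.py
```

```text
t 7.65 slot xyz mm [  0.7   1.  122.8] bottom z 31.8 F slot [-4.8 -0.6  8.9] M [-0.16  1.3  -0.01] gap 0.082
to-target rot (tool deg) [-0.1  -0.34  0.02]
```

Request:
{"name": "apply_moves", "arguments": {"increments": [{"x":0.004,"y":0,"z":-0.0005,"wx":0,"wy":0,"wz":0},{"x":0.004,"y":0,"z":0,"wx":0,"wy":0,"wz":0}]}}

```text
clock: 7.85
position: [0.482, -0.0166, 0.154]
orientation: [0.863, 0.029, 0.502, -0.049]
contact_force: [-2.9, 0.9, -0.2]
finger_gap: 0.082
```

```bash
python3 st.py
```

```text
t 7.85 slot xyz mm [  0.4   1.  114.9] bottom z 23.9 F slot [-2.7  0.6  1.3] M [-0.04  0.93 -0.02] gap 0.082
to-target rot (tool deg) [-0.09 -0.35  0.02]
```

Request:
{"name": "apply_moves", "arguments": {"increments": [{"x":0.004,"y":0,"z":0,"wx":0,"wy":-0.1,"wz":0},{"x":0.004,"y":0,"z":0,"wx":0,"wy":0,"wz":0}]}}

```text
clock: 8.05
position: [0.4862, -0.0171, 0.1463]
orientation: [0.863, 0.029, 0.501, -0.049]
contact_force: [-2.8, 0.6, -0.4]
finger_gap: 0.08
```

```bash
python3 st.py
```

```text
t 8.05 slot xyz mm [  0.1   1.  106.2] bottom z 15.2 F slot [-2.7  0.3  1.1] M [-0.03  0.75 -0.03] gap 0.08
to-target rot (tool deg) [-0.09 -0.27  0.03]
```

Request:
{"name": "apply_moves", "arguments": {"increments": [{"x":0.004,"y":0,"z":0,"wx":0,"wy":0,"wz":0}]}}

```text
clock: 8.15
position: [0.4883, -0.0174, 0.1425]
orientation: [0.863, 0.029, 0.501, -0.049]
contact_force: [-1.7, 0.1, -0.0]
finger_gap: 0.086
```

```bash
python3 st.py
```

```text
t 8.15 slot xyz mm [  0.1   1.  101.8] bottom z 10.8 F slot [-1.5 -0.1  0.8] M [-0.04  0.75 -0.03] gap 0.086
to-target rot (tool deg) [-0.09 -0.27  0.03]
```

Request:
{"name": "apply_moves", "arguments": {"increments": [{"x":0.003,"y":0,"z":0,"wx":0,"wy":0,"wz":0}]}}

```text
clock: 8.25
position: [0.4899, -0.0175, 0.1392]
orientation: [0.863, 0.029, 0.501, -0.049]
contact_force: [3.1, 0.1, -6.6]
finger_gap: 0.083
```

```bash
python3 st.py
```

```text
t 8.25 slot xyz mm [-0.1  1.  98.1] bottom z 7.1 F slot [-0.6  0.4 -7.3] M [ 0.1   0.22 -0.01] gap 0.083
to-target rot (tool deg) [-0.09 -0.28  0.02]
```

Request:
{"name": "apply_moves", "arguments": {"increments": [{"x":0.003,"y":0,"z":0,"wx":0,"wy":0,"wz":0}]}}

```text
clock: 8.35
position: [0.4915, -0.0176, 0.1357]
orientation: [0.863, 0.029, 0.501, -0.049]
contact_force: [0.3, 0.3, -1.5]
finger_gap: 0.085
```

```bash
python3 st.py
```

```text
t 8.35 slot xyz mm [-0.5  1.1 94.3] bottom z 3.3 F slot [-0.5  0.3 -1.4] M [-0.05  0.48 -0.04] gap 0.085
to-target rot (tool deg) [-0.1  -0.3   0.01]
```

Request:
{"name": "apply_moves", "arguments": {"increments": [{"x":0.002,"y":0,"z":0.0003,"wx":0,"wy":0,"wz":0}]}}

```text
clock: 8.45
position: [0.493, -0.018, 0.1341]
orientation: [0.863, 0.029, 0.501, -0.049]
contact_force: [-7.7, -2.4, 15.5]
finger_gap: 0.082
```

```bash
python3 st.py
```

```text
t 8.45 slot xyz mm [ 0.   0.9 92.1] bottom z 1.1 F slot [ 1.4 -3.3 17.1] M [-0.39  0.38  0.01] gap 0.082
to-target rot (tool deg) [-0.09 -0.28  0.03]
```

Request:
{"name": "apply_moves", "arguments": {"increments": [{"x":0.0015,"y":0,"z":0,"wx":0,"wy":0,"wz":0}]}}

```text
clock: 8.55
position: [0.4943, -0.0184, 0.1347]
orientation: [0.864, 0.028, 0.501, -0.049]
contact_force: [-16.9, -0.7, 11.8]
finger_gap: 0.079
```

```bash
python3 st.py
```

```text
t 8.55 slot xyz mm [ 1.5  0.7 92. ] bottom z 1.0 F slot [-8.6 -2.6 18.5] M [-0.07  2.19 -0.04] gap 0.079
to-target rot (tool deg) [-0.07 -0.2   0.07]
```

Request:
{"name": "apply_moves", "arguments": {"increments": [{"x":0,"y":0,"z":-0.001,"wx":0,"wy":0,"wz":0},{"x":0,"y":0,"z":0,"wx":0,"wy":0,"wz":0}]}}

```text
clock: 8.75
position: [0.4938, -0.0184, 0.135]
orientation: [0.864, 0.028, 0.5, -0.049]
contact_force: [-0.8, -0.2, -1.7]
finger_gap: 0.081
```

```bash
python3 st.py; python3 - <<'E'
from meas import *
s=grab("6")
cv2.imwrite("pics/s6c.png",cv2.resize(s["side"]["color"][170:300,260:400,::-1],None,fx=4.5,fy=4.5,interpolation=cv2.INTER_CUBIC))
cv2.imwrite("pics/t6c.png",cv2.resize(s["top"]["color"][130:260,200:340,::-1],None,fx=4.5,fy=4.5,interpolation=cv2.INTER_CUBIC))
meas("6",-.003,.010,.06)
E
python3 st.py
```

```text
t 8.75 slot xyz mm [ 1.2  0.6 92.5] bottom z 1.5 F slot [-1.5 -0.3 -1.1] M [0.01 0.65 0.03] gap 0.081
to-target rot (tool deg) [-0.06 -0.14  0.08]
top face x at y0,z.18: 0.0048 slope y,z deg [-0.04 -0.14] 348 z range face [0.06   0.0603 0.2884 0.2952]
   z 0.065 y -0.0647 0.0506 mid -0.0071
   z 0.075 y -0.0628 0.0501 mid -0.0064
   z 0.085 y -0.0591 0.0671 mid 0.0040
   z 0.095 y -0.0690 0.0698 mid 0.0004
   z 0.105 y -0.0579 0.0591 mid 0.0006
   z 0.115 y -0.0287 0.0294 mid 0.0003
   z 0.125 y -0.0293 0.0297 mid 0.0002
side face x at y0,z.18: 0.0047 slope y,z deg [-0.35 -0.1 ] 329 z range face [0.0602 0.0608 0.2968 0.2997]
   z 0.065 y -0.0664 0.0650 mid -0.0007
   z 0.075 y -0.0652 0.0654 mid 0.0001
   z 0.085 y -0.0661 0.0668 mid 0.0003
   z 0.095 y -0.0718 0.0693 mid -0.0013
   z 0.105 y 0.0102 0.0602 mid 0.0352
   z 0.115 y 0.0107 0.0298 mid 0.0203
   z 0.125 y 0.0108 0.0254 mid 0.0181
   z 0.225 y 0.0351 0.0397 mid 0.0374
   z 0.235 y 0.0369 0.0401 mid 0.0385
   z 0.245 y 0.0367 0.0406 mid 0.0386
   z 0.255 y 0.0364 0.0402 mid 0.0383
t 8.85 slot xyz mm [ 1.1  0.6 92.4] bottom z 1.4 F slot [-1.4  0.6 -1.7] M [-0.02  0.49  0.01] gap 0.085
to-target rot (tool deg) [-0.07 -0.14  0.07]
```

View pics/s6c.png

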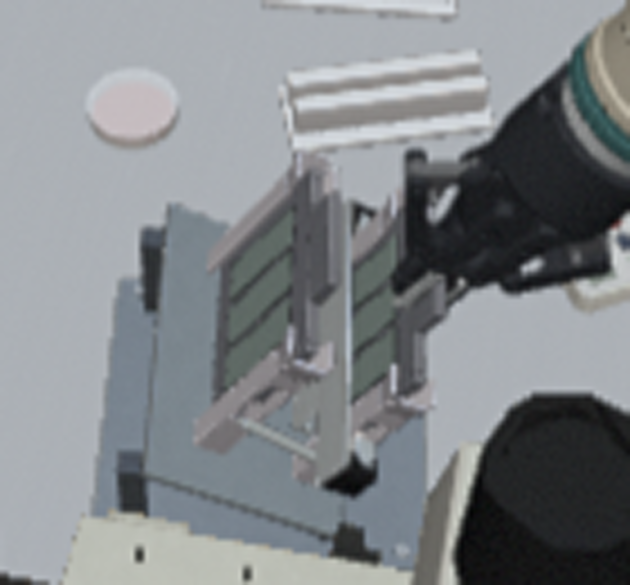

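View pics/t6c.png

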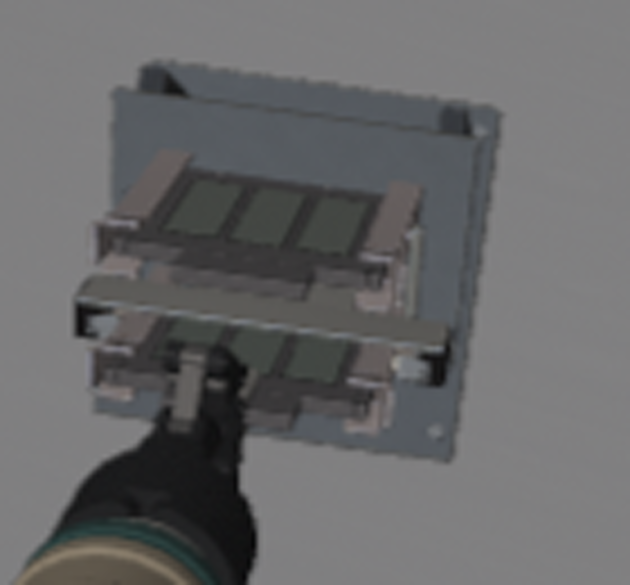

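Request:
{"name": "apply_moves", "arguments": {"increments": [{"x":0.0015,"y":0,"z":-0.0005,"wx":0,"wy":0,"wz":0},{"x":0.001,"y":0,"z":0,"wx":0,"wy":0,"wz":0}]}}

```text
clock: 9.05
position: [0.4942, -0.0186, 0.1346]
orientation: [0.864, 0.028, 0.501, -0.049]
contact_force: [-24.4, 2.3, 13.7]
finger_gap: 0.081
```

```bash
python3 st.py
```

```text
t 9.05 slot xyz mm [ 1.4  0.5 92. ] bottom z 1.0 F slot [-14.4  -0.5  24.1] M [0.01 2.52 0.09] gap 0.081
to-target rot (tool deg) [-0.04 -0.19  0.11]
```

Request:
{"name": "apply_moves", "arguments": {"increments": [{"x":0.0005,"y":0,"z":-0.0008,"wx":0,"wy":0,"wz":0}]}}

```text
clock: 9.15
position: [0.494, -0.0185, 0.1347]
orientation: [0.864, 0.028, 0.5, -0.049]
contact_force: [-2.5, 0.8, 1.1]
finger_gap: 0.082
```

Request:
{"name": "apply_moves", "arguments": {"increments": [{"x":0.0005,"y":0,"z":0,"wx":0,"wy":0,"wz":0},{"x":0,"y":0,"z":0,"wx":0,"wy":0,"wz":0},{"x":0,"y":0,"z":0,"wx":0,"wy":0,"wz":0}], "jaw": 150}}

```text
clock: 9.45
position: [0.4954, -0.0186, 0.1355]
orientation: [0.865, 0.028, 0.499, -0.049]
contact_force: [-0.0, -0.2, -0.2]
finger_gap: 0.414
```

```bash
python3 st.py
```

```text
t 9.45 slot xyz mm [ 2.8  0.5 92.2] bottom z 1.2 F slot [-0.1 -0.2 -0.2] M [0.02 0.29 0.01] gap 0.414
to-target rot (tool deg) [-0.04  0.09  0.1 ]
```

Request:
{"name": "apply_moves", "arguments": {"increments": [{"x":-0.01,"y":0,"z":-0.0025,"wx":0,"wy":0,"wz":0},{"x":-0.025,"y":0,"z":0,"wx":0,"wy":0,"wz":0},{"x":-0.03,"y":0,"z":0,"wx":0,"wy":0,"wz":0},{"x":-0.03,"y":0,"z":0,"wx":0,"wy":0,"wz":0},{"x":-0.02,"y":0,"z":0,"wx":0,"wy":0,"wz":0},{"x":0,"y":0,"z":0,"wx":0,"wy":0,"wz":0}]}}

```text
clock: 10.05
position: [0.4344, -0.0117, 0.2371]
orientation: [0.865, 0.028, 0.498, -0.049]
contact_force: [-0.9, 0.9, -0.2]
finger_gap: 0.411
```

```bash
python3 st.py; python3 - <<'E'
from meas import *
s=grab("7")
cv2.imwrite("pics/s7c.png",cv2.resize(s["side"]["color"][120:300,260:400,::-1],None,fx=3.3,fy=3.3,interpolation=cv2.INTER_CUBIC))
cv2.imwrite("pics/t7c.png",cv2.resize(s["top"]["color"][130:260,200:340,::-1],None,fx=4.5,fy=4.5,interpolation=cv2.INTER_CUBIC))
ref={"top":(.5607-.066,.0365,-.2210),"side":(.5588-.066,.0357,-.2210)}
for n in s:
    q=cloud(s[n]).reshape(-1,3)@Rs-np.array(ref[n])
    k=(abs(q[:,0])<.012)&(abs(q[:,1])<.026)&(q[:,2]>.06)&(q[:,2]<.15); print(n,"front tab",np.percentile(q[k],[1,50,99],axis=0),"max z",np.sort(q[k][:,2])[-8:])
    k=(abs(q[:,0]-.062)<.012)&(abs(q[:,1])<.026)&(q[:,2]>.06)&(q[:,2]<.15); print(n,"rear tab max z",np.sort(q[k][:,2])[-8:])
    k=(abs(q[:,0]-.002)<.006)&(abs(q[:,1])<.026)&(q[:,2]>.06)&(q[:,2]<.118); c,kk=plane(q[k]); print("front face x at .09: %.4f"%(c[0]+c[2]*.09),np.degrees(c[1:]),kk.sum())
E
```

```text
t 10.05 slot xyz mm [  0.5   0.6 210.8] bottom z 119.8 F slot [-0.9  0.8  0.3] M [-0.03  0.25  0.01] gap 0.411
to-target rot (tool deg) [-0.06  0.14  0.11]
side front tab [[-0.0074 -0.0256  0.0619]
 [ 0.001   0.0011  0.0979]
 [ 0.0036  0.0257  0.1235]] max z [0.1231 0.1232 0.1233 0.1234 0.1235 0.1242 0.1246 0.1252]
side rear tab max z [0.1156 0.1157 0.1158 0.116  0.116  0.1161 0.1161 0.1165]
front face x at .09: 0.0013 [-0.242  -1.9722] 242
top front tab [[-0.0065 -0.0254  0.0613]
 [ 0.0012  0.0003  0.0982]
 [ 0.0042  0.0255  0.123 ]] max z [0.1229 0.1229 0.123  0.1231 0.1239 0.1241 0.1241 0.1242]
top rear tab max z [0.1154 0.1154 0.1158 0.1158 0.116  0.116  0.1161 0.1167]
front face x at .09: 0.0016 [-0.0585 -2.3941] 348
```

View pics/s7c.png

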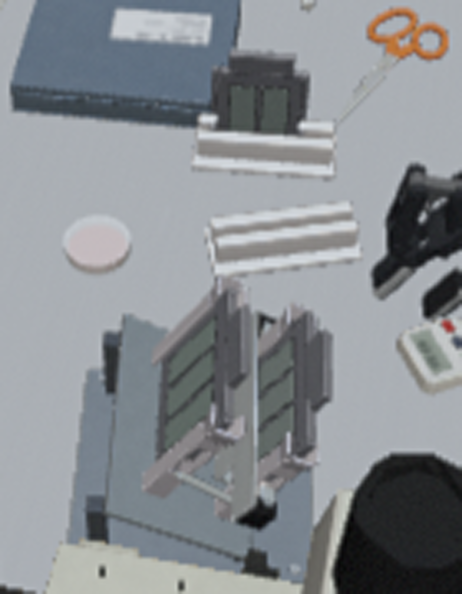

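View pics/t7c.png

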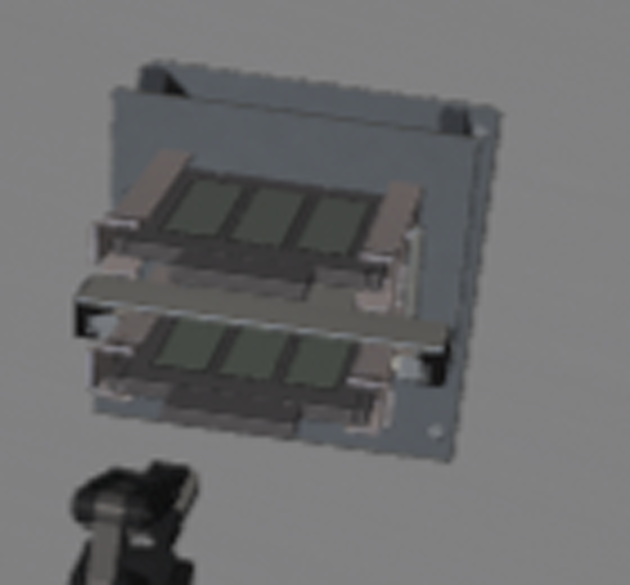

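```bash
python3 - <<'E'
from meas import *
ref={"top":(.5607-.066,.0365,-.2210),"side":(.5588-.066,.0357,-.2210)}
for tag in("4","5","6","7"):
  for n in("top","side"):
    q=cloud(load(f"pics/{n}{tag}.npz")).reshape(-1,3)@Rs-np.array(ref[n])
    # body top shoulder edge: 0.036<|y|<.052 ; tab edge outside gripper .014<|y|<.027
    k=(abs(q[:,0])<.014)&(q[:,2]>.06)&(q[:,2]<.28)
    off={"4":.005,"5":-.0021,"6":.0003,"7":.0003}[tag]
    ya=abs(q[:,1]-off)
    r=[]
    for lo,hi in((.013,.027),(.035,.046)):
        for sg in(1,-1):
            m=k&(ya>lo)&(ya<hi)&(np.sign(q[:,1]-off)==sg); z=q[m]
            # front face points only x<0 side too
            r.append(np.round(np.sort(z[:,2])[-6:-1],4).tolist() if len(z)>6 else None)
    print(tag,n,r)
E
```

```text
4 top [[0.2171, 0.2175, 0.2176, 0.2178, 0.2188], [0.2557, 0.256, 0.256, 0.2564, 0.2565], [0.2345, 0.2346, 0.2347, 0.2349, 0.2367], [0.2347, 0.235, 0.2352, 0.2352, 0.2356]]
4 side [[0.2759, 0.2761, 0.2766, 0.277, 0.2777], [0.2283, 0.2292, 0.2328, 0.2335, 0.2335], [0.2349, 0.2352, 0.2352, 0.2354, 0.2356], [0.2338, 0.2344, 0.2344, 0.2348, 0.2349]]
5 top [[0.185, 0.1853, 0.1871, 0.1871, 0.2228], [0.2722, 0.2732, 0.2742, 0.2744, 0.277], [0.2046, 0.2046, 0.2048, 0.2052, 0.2052], [0.2053, 0.2053, 0.2054, 0.206, 0.2061]]
5 side [[0.2776, 0.2784, 0.2787, 0.279, 0.2794], [0.1933, 0.1973, 0.1992, 0.2009, 0.2031], [0.2066, 0.2066, 0.2068, 0.2068, 0.2072], [0.2011, 0.2018, 0.2029, 0.2047, 0.2054]]
6 top [[0.11, 0.1164, 0.1171, 0.1198, 0.1212], [0.1637, 0.1671, 0.1675, 0.1867, 0.1884], [0.1018, 0.102, 0.1027, 0.1031, 0.1041], [0.2461, 0.2543, 0.2553, 0.2562, 0.2621]]
6 side [[0.2002, 0.2007, 0.2014, 0.2014, 0.2015], [0.081, 0.085, 0.0855, 0.0925, 0.094], [0.2667, 0.2673, 0.268, 0.2681, 0.269], [0.0863, 0.0868, 0.0916, 0.0927, 0.093]]
7 top [[0.1219, 0.1219, 0.1221, 0.1223, 0.1239], [0.1226, 0.1226, 0.1228, 0.1229, 0.1231], [0.1013, 0.1016, 0.102, 0.1029, 0.1033], [0.1012, 0.1014, 0.1015, 0.1018, 0.1019]]
7 side [[0.1229, 0.1231, 0.1235, 0.1242, 0.2739], [0.1225, 0.1227, 0.1229, 0.1229, 0.1229], [0.1027, 0.1027, 0.1028, 0.1029, 0.103], [0.1014, 0.1021, 0.1026, 0.1028, 0.1039]]
```

```bash
python3 st.py; python3 -c "
from plant import env
print(env.sign_off())"
```

```text
t 10.15 slot xyz mm [ -1.4   0.6 208.1] bottom z 117.1 F slot [-0.7 -0.4 -0.1] M [-0.    0.2  -0.04] gap 0.412
to-target rot (tool deg) [-0.06 -0.15  0.11]
the job is handed in; nothing more can be done
None
```

I moved the wide carrier from its block into the front slot of the rack, tab up, pushed it onto the stop, let go and backed off about 115 mm. I handed the job in at about 10.2 s.

**Snap and stop:** The rollers gave about 9 N going in. The carrier was then pulled inward with about 7 N as they dropped into the notches. It met a solid stop twice at the same depth, at 18 N and then 24 N with no further movement. I released it after easing off the push.

**Last pictures:** The carrier is centred across the slot to within about 0.5 mm. Its shoulder height matches what it was while held on the stop, within about 1 mm. The narrow carrier and the petri dish look unmoved, the gripper is clear of everything, and the contact force is about zero.

**Disagreements and limits:**
- **Depth:** The arm's readings put the bottom edge at about 1 mm in the slot frame. The cameras put it at about 2 to 3 mm, which is within their calibration.
- **Lean:** After release the carrier leans about 2° towards the robot, which is about what the rail clearance allows.
- **Clips:** I could not see the rollers themselves, so I judge that they snapped in from the force readings and the depth.
- **Refused call:** One early move call was refused as invalid input. Nothing moved.

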